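# Pack a gift box and wedge its dovetail lid

## Task

Pack the gift order: push the open wooden gift box along the counter, without lifting it, until its narrow end sits squarely against the aluminium stop, then lay every sweet tin and tumbled stone set out for this order (those in front of the display box, not the ones in it or on the dark felt) flat inside it, side by side. With the box still against the stop, slide the lid in, narrow end first, and push it firmly toward the stop until it wedges tight in its dovetail ways with the box fully closed. Last, push the closed box sideways, away from you, to lie squarely in the middle of the depth of the grey collection mat, and do not disturb the other things on the counter.

Things in the scene. Friction and masses are not known exactly. Their poses are not given: they have to be found in the camera images.
- stop: fixed aluminium end stop bar on the counter, 24 mm deep, 150 mm wide (its y), 30 mm high, two black rubber pads on its face. Origin on the counter at the middle of the face that the box meets; its x axis is level and points away from the box, into the bar (the direction in which to push), z up
- mat: flat grey felt collection mat with a blue border line, fixed, 320 mm long (x), 200 mm deep (y), 1 mm thick (the box slides onto it without a step). Origin at its centre; its x axis runs parallel to the stop's x, its y axis points away from the robot: the way to push the closed box. Its near edge reaches under the box at the stop; order items may lie on it at first
- gift_box: loose open wooden box, about 0.9 kg, 190 mm long (x), tapered in plan: outside 130 mm wide at its narrow end (+x), 161 mm at its wide end (-x). Origin at the centre of its underside, z up. End walls 7 mm thick, side walls 12 mm, all 38 mm high to the ledge that the lid runs on. It slides on the counter at about 5 to 9 N when empty, up to 14 N packed
- box_floor (a point): centre of the box's inner floor (6 mm thick). Inside it is 106 mm wide at the narrow end, 135 mm at the wide end, 176 mm long, 32 mm deep to the ledge. Holds three pieces in a row along box x, centres about -55, 0 and 55 mm: tins at the ends, stones in the places left
- lid_home (a point): 38 mm above the box's origin: where the lid's origin lies when wedged, within 6 mm along x. On both side walls dark dovetail rails (top 51 mm up) overhang inward 3 to 4 mm and converge to +x by 0.08 mm per side per mm. The lid enters from the wide end, or is set on the ledge from above between the rails 80 mm or more short of home (play 3 mm a side, 4 mm at 90 mm), then slides along +x
- box_end (a point): middle of the box's narrow end face (box x = +95 mm, 15 mm up); it meets the stop's face
- lid: loose wooden lid, about 0.25 kg, 186 mm long (x), 10 mm thick, tapered: 120 mm wide at the narrow end (+x), 150 mm at the wide end, side edges bevelled 20 degrees (wider below). Origin at the centre of its underside, z up. A dark upright grip bar stands across its middle: 18 mm thick (lid x), 60 mm long (lid y), 34 mm high
- lid_grip (a point): in the lid's grip bar, on the lid's centre, 30 mm above its underside: where to pinch the bar across its 18 mm thickness (fingers close along lid x) and to push: the lid slides at 1 to 4 N and is wedged when it stops against a push of 15 to 20 N
- red_tin: round sweet tin with orange-red top, 62 mm diameter, 22 mm high, origin at the centre of its underside; may be absent
- teal_tin: round sweet tin with teal top, 62 mm diameter, 22 mm high, origin at the centre of its underside; may be absent
- agate: tumbled stone, orange and white bands, 38 mm (x) by 54 mm (y) by 26 mm high, origin at the centre of its underside; may be absent
- amethyst: tumbled purple stone, 38 mm (x) by 50 mm (y) by 22 mm high, origin at the centre of its underside; may be absent
- pen_pot: bystander: white pot of pens, 79x88x153 mm, origin under its centre
- stapler: bystander: blue stapler, 135x36x42 mm, origin under its centre
- tape: bystander: black tape dispenser, 48x153x88 mm, origin under its centre

How it is judged:
By the outcome, as a careful person would: the job done as asked, in the order asked, and still so for the second after the job is handed in, with the robot touching nothing.
Of red_tin, teal_tin, agate, amethyst only 2 to 3 are there at a start; the rules pass over those that are not, and their reading is None.
At some moment in a run one of red_tin, teal_tin, agate, amethyst may be knocked a few centimetres aside while the robot is not near it.
Once in a run the grip may slacken for a moment while it holds something.
It also fails if it takes over 210 s, if anything falls off the work surface, if the arm or the gripper's body presses on something with over 40 N, if the wrist force passes 120 N, or if a joint passes its speed limit or range.

## Robot

A 6-joint arm with a two-finger parallel gripper is mounted at the origin on a cart in front of the work surface, level with it; the furniture and walls round the work are solid. World frame = base frame: x ahead of the robot, y to its left, z up, the work surface at z = 0. Lengths are in m, angles in degrees, forces in N, time in s.
With the tool pointing down it reaches from about 0.375 to 0.9 m from the base axis. Payload 3.1 kg.
Tool frame: the origin (TCP) lies midway between the tips of the shut fingers; the grasp point (between the pads) lies 19 mm behind it; z points along the fingers, y is the line along which they close (so a half turn about z gives the same grasp; the last joint's range is limited). The gripper opens to 87 mm and grips with 3 to 60 N. Pads are 19 mm wide; open, the fingers measure 117 mm over their backs; the gripper's body (75 mm by 190 mm) begins 51 mm behind the grasp point.
Start: joints at [-77.321, 30.224, 82.088, -0, 67.689, -10.227], TCP at [0.243, -0.576, 0.223] pointing down, gripper open.
Joint ranges: [-176.69, 176.69], [-43.24, 126.21], [12.49, 139.97], [-82, 262], [0, 151.66], [-163.58, 163.58]. Speed limits (degrees/s): [159.86, 159.86, 180, 180, 180, 180].

## Interface

Orientations are given as a 3x3 rotation matrix whose columns are the frame's x, y, z axes.
In Python, from rig import bot, viewer, telemetry gives the robot as it stands (bot), with the cameras (viewer) and the readings (telemetry).
- The arm moves only by the shell command python3 steer.py 'ROWS'. ROWS is a JSON object whose key "plan" holds a list of rows, 1 to 20 of them, each of 7 numbers: dx, dy, dz in m, then a rotation vector rx, ry, rz in degrees, then the opening from 0.0 (shut) to 1.0 (fully open); each row is the pose to reach, as a shift and turn from the pose commanded when the command began, along the tool's axes at that moment; what a row does not reach only later rows make up. A row lasts 1/10 s, in which the tool goes at most 0.05 m and 8.59 degrees, less where a joint would pass 70% of its speed; a pose out of reach is approached as far as the arm can. The fingers move at their own pace and stop on an object; the grip force is fixed at half the most. Time passes only in rows, so rows that do not move let the fingers close. It prints the time, the measured TCP pose, the force, the opening and the grip force at its end. Input that does not fit is refused with a message, and nothing moves.
- telemetry.read_state(): the state, without advancing time (a new reading comes with each control period).
- viewer.capture(name): name is "scene" or "side" or "wrist"; returns a dict with "color" (384x512x3 uint8, red, green, blue), "K" (3x3 intrinsics, pixels), "view" (4x4, takes a point from world to camera coordinates); the wrist camera has in their place "mount" (4x4, takes a point from camera to tool coordinates, whose origin is the TCP and whose axes are the flange's). Camera axes: x right, y up, looking along -z (the intrinsics and any distortion apply to the point x, -y, -z); pixel columns grow to the right and rows downward; lengths in m; the calibration is good to about 2 mm. A picture is of the moment at which its call begins: read the wrist's pose just before it. There is no depth.
- bot.hand_in(): hands the job in; it is judged then, once.
The state is a dict: "time_s": time; "joint_positions": joint angles; "qvel": joint speeds; "tau": joint torques, N m; "position": TCP position; "tcp_rot": TCP orientation; "force": force on the tool from outside, world axes, zero at the start; "moment": the same for the moment, N m; "opening": opening from 0.0 (shut) to 1.0 (fully open); "grasp_force": force on a finger pad.
Only numpy, scipy, OpenCV 4.12 (cv2) and the standard library are available. Lean on these libraries where they do the work, as an engineer would, in place of code of your own. Each camera call takes 0.05 s, during which the arm holds its last target. There are 200 camera calls.

## Working session

There is one attempt and no reset: what is moved stays moved. The work goes in short steps, Python scripts to look and compute and a shell command to move; the robot and the scene stay as the last step left them, time stands still between calls to the robot, and variables do not carry over. Pictures are saved under pics/ and viewed, at most 14 in all, crops included, and the job is handed in when it is done.

```bash
ls; mkdir -p pics
python3 - <<'E'
from rig import bot, viewer, telemetry
import cv2,numpy as np
for n in("scene","side"):
    c=viewer.capture(n); cv2.imwrite(f"pics/{n}0.png",cv2.resize(c["color"][:,:,::-1],(800,600),interpolation=cv2.INTER_CUBIC))
    print(n,c["K"].tolist(),np.round(c["view"],4).tolist(),[k for k in c])
s=telemetry.read_state();print(s)
E
```

```text
pics
rig.py
steer.py
scene [[380.73082272062425, 0.0, 252.77647264680522], [0.0, 380.73082272062425, 192.83856379901226], [0.0, 0.0, 1.0]] [[-0.8948, -0.4462, -0.0172, 0.5624], [0.3286, -0.6842, 0.651, -0.2327], [-0.3023, 0.5769, 0.7589, -1.131], [0.0, 0.0, 0.0, 1.0]] ['color', 'K', 'view']
side [[422.2777947154557, 0.0, 256.77868133815997], [0.0, 422.2777947154557, 194.4414507355372], [0.0, 0.0, 1.0]] [[-0.3838, 0.9234, 0.0109, 0.2062], [-0.7217, -0.3073, 0.6203, 0.4093], [0.5761, 0.2302, 0.7843, -1.8149], [0.0, 0.0, 0.0, 1.0]] ['color', 'K', 'view']
{'time_s': 0.1, 'joint_positions': array([-7.73231603e+01,  3.02739907e+01,  8.21479895e+01,  3.78089649e-04,
        6.76911051e+01, -1.02286350e+01]), 'qvel': array([ 0.07927838, -0.17087427, -0.1842905 ,  0.02279912, -0.01295299,
        0.06181952]), 'tau': array([-2.29868619e-04, -4.40985274e+01, -1.77151126e+01,  6.35863189e-02,
        5.34453092e-02, -6.21882032e-05]), 'position': array([ 0.24312627, -0.57505917,  0.2216716 ]), 'tcp_rot': array([[ 9.21149274e-01,  3.89209240e-01, -4.27178142e-04],
       [ 3.89209311e-01, -9.21147327e-01,  1.92693725e-03],
       [ 3.56487780e-04, -1.94125856e-03, -9.99998052e-01]]), 'force': array([0.26155831, 0.07434565, 0.15018241]), 'moment': array([ 0.00883258, -0.02167358,  0.01965158]), 'grasp_force': 0.0, 'opening': 1.004620926943433}
```

View pics/scene0.png

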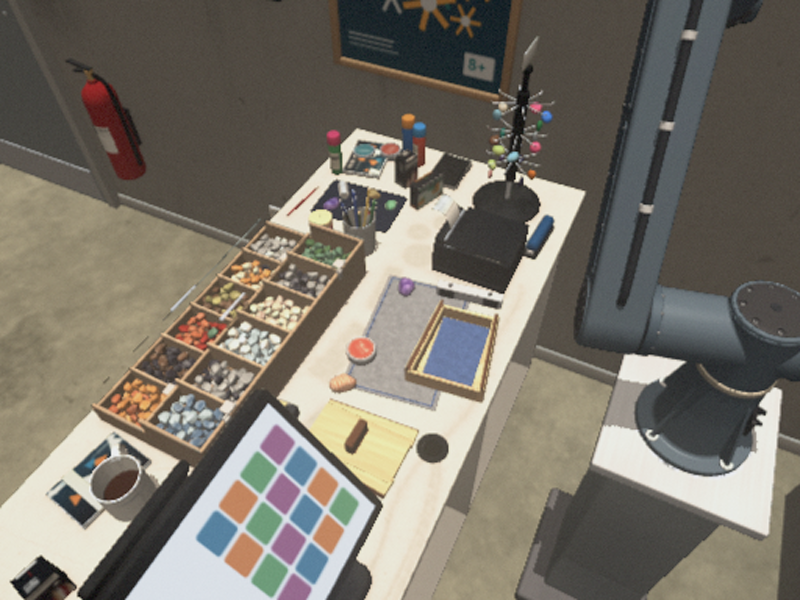

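View pics/side0.png

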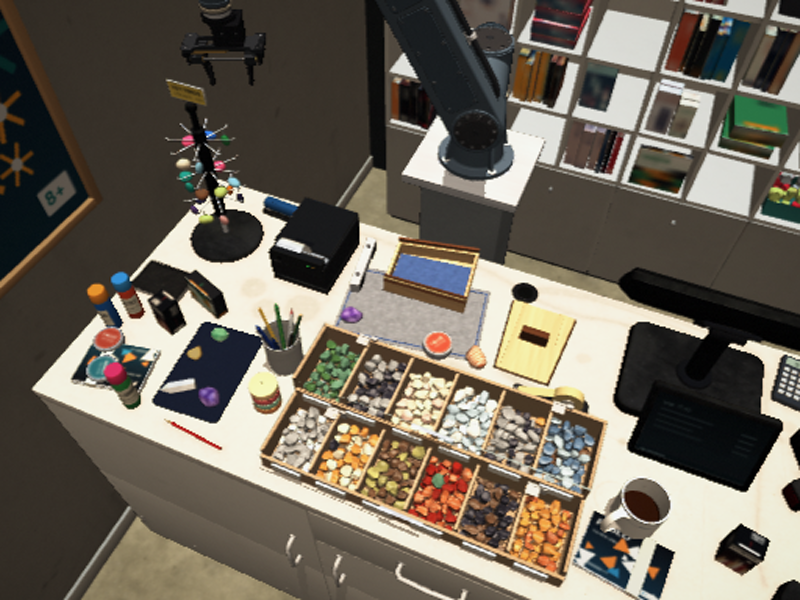

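The scene image shows red tin (361,349), agate (342,382), amethyst (406,286), box about (452,350), stop (470,296) and lid (357,437). I'll enlarge the work area in both views.

```bash
cat > h.py <<'E'
from rig import bot, viewer, telemetry
import cv2,numpy as np
def grab(n,name,x0,y0,w,h,s):
    st=telemetry.read_state(); c=viewer.capture(n); im=c["color"][y0:y0+h,x0:x0+w,::-1]
    cv2.imwrite(f"pics/{name}.png",cv2.resize(im,(int(w*s),int(h*s)),interpolation=cv2.INTER_CUBIC)); return st,c
def cam(c,st=None):
    """camera-to-world"""
    if "view" in c: return np.linalg.inv(np.array(c["view"]))
    T=np.eye(4);T[:3,:3]=st["tcp_rot"];T[:3,3]=st["position"];return T@np.array(c["mount"])
def w(c,px,z,crop=(0,0,1),st=None):
    u=crop[0]+(px[0]+.5)/crop[2]-.5; v=crop[1]+(px[1]+.5)/crop[2]-.5
    K=c["K"];M=cam(c,st);d=M[:3,:3]@np.array([(u-K[0,2])/K[0,0],-(v-K[1,2])/K[1,1],-1])
    o=M[:3,3];return np.round(o+d*(z-o[2])/d[2],4)
def tool(target,st=None):
    st=st or telemetry.read_state();return np.round(st["tcp_rot"].T@(np.array(target)-st["position"]),4)
E
python3 - <<'E'
from h import *
grab("scene","s1",190,165,150,160,3.75)
grab("side","d1",190,145,190,110,4.2)
E
```

```text
(no output)
```

View pics/s1.png

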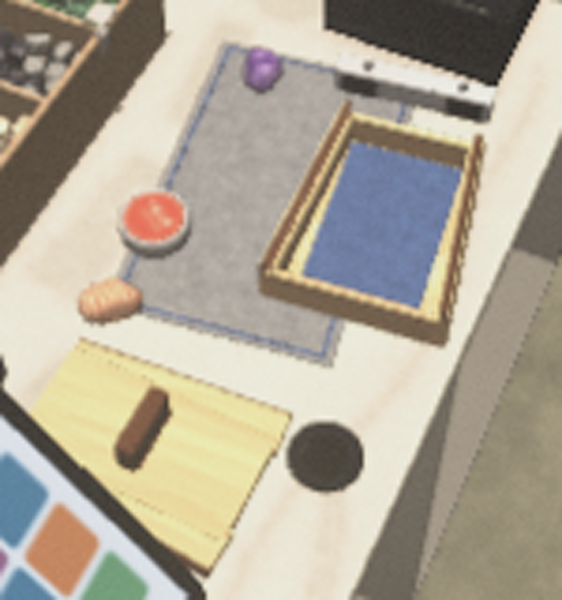

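View pics/d1.png

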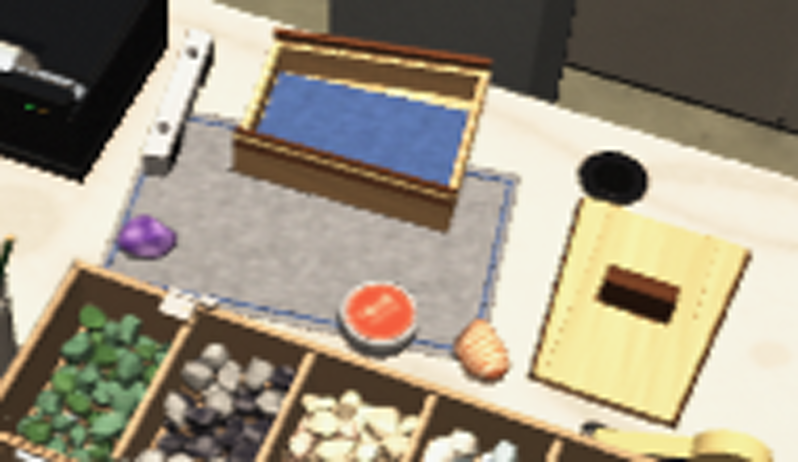

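Both crops are sharp enough to read corners from: stop top edge, box rail corners, lid corners, tin, stones and mat corners.

Run:
```python
from h import *
s=viewer.capture("scene");d=viewer.capture("side")
S=(190,165,3.75);D=(190,145,4.2)
def p(n,a,z,b=None):
    print(n,z,w(s,a,z,S) if a else None, w(d,b,z,D) if b else None)
p("stop face top L(far)",(337,74),.03,(170,164)); p("stop face top R(near)",(494,102),.03,(212,36))
p("stop base far",(337,90),0,(165,175)) 
p("mat nearstop-far",(226,44),.001,(105,264)); p("mat far-farstop",None,.001,(480,355));p("mat near, farstop",(330,363),.001,(518,176))
p("tin top",(155,217),.022,(380,310)); p("agate",(110,299),.013,(482,350)); p("ameth",(263,69),.011,(147,237))
p("box narrow far top",(348,102),.051,(236,130)); p("box narrow near top",(483,137),.051,(278,32))
p("box wide far top",(263,265),.051,(459,188)); p("box wide near top",(449,316),.051,(491,63))
p("box wide far bottom",(263,290),.0,(450,230)); p("box wide near bot",(445,345),.0)
p("box narrow far bottom",None,.0,(235,172))
p("lid c1",(80,340),.01,(530,378));p("lid c2",(290,412),.01,(582,200));p("lid c3",(205,575),.0,(748,252));p("lid c4",None,.0,(675,423))
p("bar top a",(157,392),.044,(612,266));p("bar top b",(125,455),.044,(676,288))
p("hole",(325,457),0,(613,177))
p("display near corner",(165,35),.0,None);p("display edge top",None,.05,(80,262));p("display edge top",None,.05,(600,440))
```

```text
stop face top L(far) 0.03 [ 0.5653 -0.0832  0.03  ] [ 0.5769 -0.0851  0.03  ]
stop face top R(near) 0.03 [ 0.4225 -0.1136  0.03  ] [ 0.4284 -0.1128  0.03  ]
stop base far 0 [ 0.567  -0.0896  0.    ] [ 0.5674 -0.0954  0.    ]
mat nearstop-far 0.001 [ 0.6884 -0.0966  0.001 ] [ 0.6728 -0.1004  0.001 ]
mat far-farstop 0.001 None [0.6376 0.2107 0.001 ]
mat near, farstop 0.001 [0.4522 0.1837 0.001 ] [0.4512 0.1821 0.001 ]
tin top 0.022 [0.6423 0.1298 0.022 ] [0.6421 0.1269 0.022 ]
agate 0.013 [0.6393 0.2148 0.013 ] [0.6406 0.2121 0.013 ]
ameth 0.011 [ 0.6376 -0.0745  0.011 ] [ 0.641 -0.077  0.011]
box narrow far top 0.051 [ 0.5359 -0.0391  0.051 ] [ 0.5376 -0.042   0.051 ]
box narrow near top 0.051 [ 0.4135 -0.0531  0.051 ] [ 0.4197 -0.0533  0.051 ]
box wide far top 0.051 [0.5279 0.1518 0.051 ] [0.5236 0.1492 0.051 ]
box wide near top 0.051 [0.3744 0.1314 0.051 ] [0.3817 0.1293 0.051 ]
box wide far bottom 0.0 [0.5321 0.1435 0.    ] [0.5283 0.1476 0.    ]
box wide near bot 0.0 [0.3745 0.1266 0.    ] None
box narrow far bottom 0.0 None [ 0.541  -0.0419  0.    ]
lid c1 0.01 [0.6429 0.2584 0.01  ] [0.6488 0.2543 0.01  ]
lid c2 0.01 [0.4606 0.2426 0.01  ] [0.4625 0.2408 0.01  ]
lid c3 0.0 [0.4623 0.3855 0.    ] [0.4534 0.3821 0.    ]
lid c4 0.0 None [0.6378 0.3687 0.    ]
bar top a 0.044 [0.5523 0.2887 0.044 ] [0.5457 0.2851 0.044 ]
bar top b 0.044 [0.5484 0.3456 0.044 ] [0.5468 0.3372 0.044 ]
hole 0 [0.4219 0.2609 0.    ] [0.4196 0.257  0.    ]
display near corner 0.0 [ 0.7485 -0.0823  0.    ] None
display edge top 0.05 None [ 0.7101 -0.1002  0.05  ]
display edge top 0.05 None [0.7068 0.3212 0.05  ]
```

```bash
python3 - <<'E'
from h import *
d=viewer.capture("side")
print(w(d,(145,152),0,(0,0,1)), w(d,(118,60),.35,(0,0,1)))
E
python3 steer.py '{"plan": [[0,0,-0.05,0,0,0,1],[0,0,-0.1,0,0,0,1],[0,0,-0.15,0,0,0,1],[0,0,-0.18,0,0,0,1],[0,0,-0.18,0,0,0,1]]}'
python3 steer.py '{"plan": [[0.02,-0.046,0,0,0,0,1],[0.04,-0.092,0,0,0,0,1],[0.06,-0.138,0,0,0,0,1],[0.1,-0.17,0,0,0,3,1],[0.14,-0.2,0,0,0,6,1],[0.18,-0.23,0,0,0,8,1],[0.22,-0.265,0,0,0,10,1],[0.26,-0.3,0,0,0,14,1],[0.3,-0.33,0,0,0,14,1],[0.34,-0.365,0,0,0,14,1],[0.38,-0.4,0,0,0,14,1],[0.42,-0.43,0,0,0,14,1],[0.45,-0.46,0,0,0,14,1],[0.48,-0.476,0,0,0,14,1],[0.48,-0.476,0,0,0,14,1],[0.48,-0.476,0,0,0,14,1],[0.48,-0.476,0,0,0,14,1],[0.48,-0.476,0,0,0,14,1]]}'
python3 - <<'E'
from h import *
st,c=grab("wrist","w1",0,0,512,384,1.5625)
print(c["K"].tolist(),np.round(c["mount"],4).tolist(),st["position"],st["tcp_rot"],st["qvel"])
E
```

```text
time_s: 2.65
position: [0.4995, 0.0485, 0.4023]
tcp_rot: [[0.988, 0.153, -0.001], [0.153, -0.988, -0.0], [-0.001, 0.0, -1.0]]
force: [-0.7, 0.2, -0.0]
opening: 0.999
grasp_force: 0.0
[[311.40894245933987, 0.0, 255.21950321642936], [0.0, 311.40894245933987, 193.3148927252955], [0.0, 0.0, 1.0]] [[0.0002, 0.9621, 0.2727, 0.0748], [1.0, -0.0004, 0.0008, -0.0002], [0.0008, 0.2727, -0.9621, -0.1628], [0.0, 0.0, 0.0, 1.0]] [0.49947492 0.04846684 0.40234019] [[ 9.88247513e-01  1.52860091e-01 -8.04040459e-04]
 [ 1.52859977e-01 -9.88247837e-01 -2.02272114e-04]
 [-8.25510578e-04  7.69893082e-05 -9.99999656e-01]] [-0.15065231 -0.12397497 -0.34666733  0.11475819 -0.09408227  0.16136611]
```

View pics/w1.png

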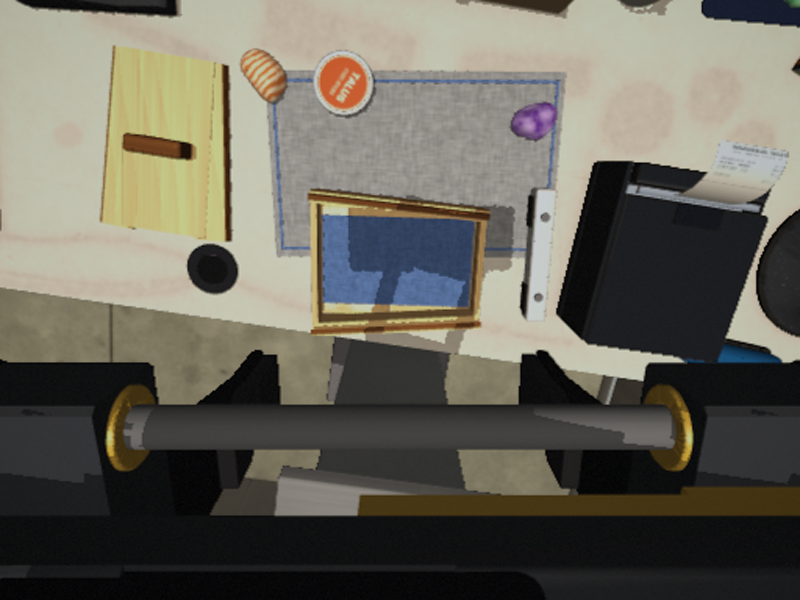

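The overhead wrist view shows lid (165,145) with its bar at (157,147), agate (264,76), red tin (344,82), amethyst (534,121), box corners at about (310,195) to (490,325), and the stop at x≈530. One crop for the angles.

Run:
```python
from h import *
import pickle
st,c=grab("wrist","w2",190,115,180,105,4.4)
pickle.dump((st,c),open("w2.pkl","wb"))
```

```text
(no output)
```

View pics/w2.png

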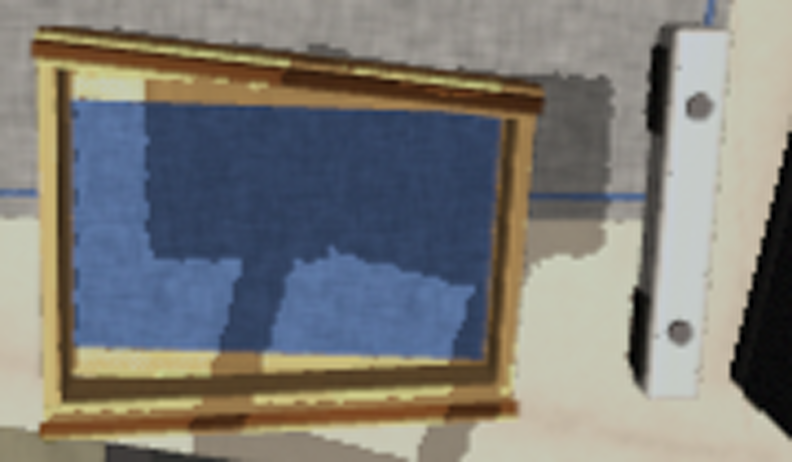

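Run:
```python
from h import *
import pickle
st,c=pickle.load(open("w2.pkl","rb"))
C=(190,115,4.4);F=(0,0,1.5625)
q=lambda p,z,k=C:w(c,p,z,k,st)[:2]
def line(n,a,b,z,k=C):
    A,B=q(a,z,k),q(b,z,k);d=A-B;print(n,A,B,"len %.4f ang(y) %.2f"%(np.hypot(*d),np.degrees(np.arctan2(d[1],d[0]))))
    return A,B
line("stop face",(669,26),(646,397),.03)
line("box wide",(38,62),(47,410),.038); line("box narrow",(533,118),(512,400),.038)
line("rail far",(33,45),(543,92),.051);line("rail near",(41,435),(517,411),.051)
line("mat far",(285,72),(565,73),.001,F); line("mat stopside",(565,73),(556,190),.001,F);line("mat left",(269,76),(281,250),.001,F)
line("lid wide",(230,240),(102,221),.01,F);line("lid far",(222,64),(115,46),.01,F)
line("bar",(192,152),(124,140),.044,F)
print("tin",q((345,82),.022,F),"agate",q((264,75),.013,F),"ameth",q((534,121),.011,F))
line("agate ax",(246,54),(284,98),.013,F);line("ameth ax",(555,112),(512,128),.011,F)
```

```text
stop face [ 0.5708 -0.0864] [ 0.4244 -0.1109] len 0.1484 ang(y) 9.50
box wide [0.5214 0.1483] [0.3841 0.1303] len 0.1385 ang(y) 7.47
box narrow [ 0.5295 -0.0407] [ 0.4171 -0.0551] len 0.1133 ang(y) 7.30
rail far [0.5286 0.1486] [ 0.5405 -0.04  ] len 0.1890 ang(y) 93.61
rail near [0.378  0.1299] [ 0.4168 -0.0551] len 0.1890 ang(y) 101.84
mat far [0.6482 0.1948] [ 0.6927 -0.0995] len 0.2976 ang(y) 98.60
mat stopside [ 0.6927 -0.0995] [ 0.5729 -0.1192] len 0.1214 ang(y) 9.34
mat left [0.6417 0.2113] [0.457  0.1823] len 0.1870 ang(y) 8.92
lid wide [0.4614 0.2391] [0.4609 0.3837] len 0.1446 ang(y) -89.80
lid far [0.6446 0.2582] [0.6447 0.3683] len 0.1101 ang(y) -90.05
bar [0.553  0.2719] [0.5542 0.3408] len 0.0689 ang(y) -91.00
tin [0.6454 0.1279] agate [0.6404 0.2133] ameth [ 0.6396 -0.0754]
agate ax [0.6574 0.2332] [0.6213 0.1907] len 0.0558 ang(y) 49.66
ameth ax [ 0.6518 -0.0955] [ 0.6291 -0.0537] len 0.0476 ang(y) -61.50
```

Poses are consistent: stop yaw about 9.2°, box about 7.6°, with a 53 mm gap. I'll push with both open fingers on the wide end.

```bash
python3 steer.py '{"plan": [[-0.01,-0.03,0.03,0,0,-8.5,1],[-0.02,-0.06,0.06,0,0,-17,1],[-0.03,-0.09,0.09,0,0,-25.5,1],[-0.0316,-0.12,0.12,0,0,-34,1],[-0.0316,-0.1324,0.15,0,0,-42.5,1],[-0.0316,-0.1324,0.18,0,0,-51,1],[-0.0316,-0.1324,0.21,0,0,-59.5,1],[-0.0316,-0.1324,0.24,0,0,-68,1],[-0.0316,-0.1324,0.27,0,0,-76.5,1],[-0.0316,-0.1324,0.3,0,0,-85,1],[-0.0316,-0.1324,0.33,0,0,-90.4,1],[-0.0316,-0.1324,0.36,0,0,-90.4,1],[-0.0316,-0.1324,0.385,0,0,-90.4,1],[-0.0316,-0.1324,0.385,0,0,-90.4,1],[-0.0316,-0.1324,0.385,0,0,-90.4,1]]}'
```

```text
time_s: 4.25
position: [0.4488, 0.175, 0.0178]
tcp_rot: [[-0.161, 0.987, -0.0], [0.987, 0.161, -0.0], [0.0, -0.0, -1.0]]
force: [0.8, -0.3, 0.1]
opening: 0.999
grasp_force: 0.0
```

```bash
python3 steer.py '{"plan": [[-0.01,0,0,0,0,0,1],[-0.016,0,0,0,0,0,1],[-0.022,0,0,0,0,0,1],[-0.027,0,0,0,0,0,1],[-0.032,0,0,0,0,0,1],[-0.037,0,0,0,0,0,1],[-0.042,0,0,0,0,0,1],[-0.047,0,0,0,0,0,1],[-0.052,0,0,0,0,0,1],[-0.057,0,0,0,0,0,1],[-0.062,0,0,0,0,0,1]]}'; python3 steer.py '{"plan": [[-0.003,0,0,0,0,0,1],[-0.006,0,0,0,0,0,1],[-0.009,0,0,0,0,0,1],[-0.011,0,0,0,0,0,1]]}'; python3 steer.py '{"plan": [[-0.003,0,0,0,0,0,1],[-0.006,0,0,0,0,0,1]]}'
```

```text
time_s: 5.35
position: [0.458, 0.1148, 0.0182]
tcp_rot: [[-0.161, 0.987, -0.0], [0.987, 0.161, 0.001], [0.001, -0.0, -1.0]]
force: [-1.8, 6.1, 3.4]
opening: 0.996
grasp_force: 3.2
time_s: 5.75
position: [0.4597, 0.104, 0.0182]
tcp_rot: [[-0.161, 0.987, -0.0], [0.987, 0.161, 0.001], [0.001, -0.0, -1.0]]
force: [-0.3, 5.9, 2.8]
opening: 0.999
grasp_force: 3.2
time_s: 5.95
position: [0.4609, 0.1, 0.0183]
tcp_rot: [[-0.157, 0.988, 0.0], [0.988, 0.157, 0.004], [0.004, 0.001, -1.0]]
force: [1.8, 30.9, 1.9]
opening: 1.0
grasp_force: 15.2
```

```bash
python3 steer.py '{"plan": [[-0.001,0,0,0,0,0,1],[-0.001,0,0,0,0,0,1],[0.015,0,0,0,0,0,1],[0.03,0,0,0,0,0,1],[0.03,0,-0.05,0,0,0,1],[0.03,0,-0.1,0,0,0,1],[0.03,0,-0.15,0,0,8.5,1],[0.02,0.03,-0.19,0,0,17,1],[0.01,0.06,-0.23,0,0,25,1],[0,0.09,-0.27,0,0,33,1],[-0.016,0.0987,-0.31,0,0,41,0.6],[-0.016,0.0987,-0.35,0,0,49.5,0.6],[-0.016,0.0987,-0.37,0,0,49.5,0.6],[-0.016,0.0987,-0.37,0,0,49.5,0.6],[-0.016,0.0987,-0.37,0,0,49.5,0.6],[-0.016,0.0987,-0.37,0,0,49.5,0.6]]}'
python3 - <<'E'
from h import *
import pickle
st,c=grab("wrist","w3",0,0,512,384,1.5625);pickle.dump((st,c),open("w3.pkl","wb"));print(st["position"])
s,d=viewer.capture("scene"),viewer.capture("side")
from scipy.optimize import least_squares
# triangulate display corner
zs=np.arange(.02,.12,.01)
for z in zs: print(round(z,2),w(s,(366,240),z,(0,0,1.5625))[:2],w(d,(80,262),z,(190,145,4.2))[:2])
E
```

```text
time_s: 7.55
position: [0.5599, 0.0976, 0.3856]
tcp_rot: [[0.645, 0.764, -0.004], [0.764, -0.645, -0.0], [-0.003, -0.003, -1.0]]
force: [0.8, -0.6, -0.4]
opening: 0.619
grasp_force: 0.0
[0.55990272 0.0975945  0.38560105]
0.02 [ 0.7882 -0.1615] [ 0.6911 -0.1124]
0.03 [ 0.7826 -0.1524] [ 0.6974 -0.1083]
0.04 [ 0.7771 -0.1433] [ 0.7038 -0.1043]
0.05 [ 0.7716 -0.1343] [ 0.7101 -0.1002]
0.06 [ 0.7661 -0.1252] [ 0.7165 -0.0962]
0.07 [ 0.7606 -0.1162] [ 0.7228 -0.0921]
0.08 [ 0.7551 -0.1071] [ 0.7292 -0.0881]
0.09 [ 0.7496 -0.098 ] [ 0.7355 -0.084 ]
0.1 [ 0.7441 -0.089 ] [ 0.7419 -0.0799]
0.11 [ 0.7386 -0.0799] [ 0.7483 -0.0759]
```

View pics/w3.png

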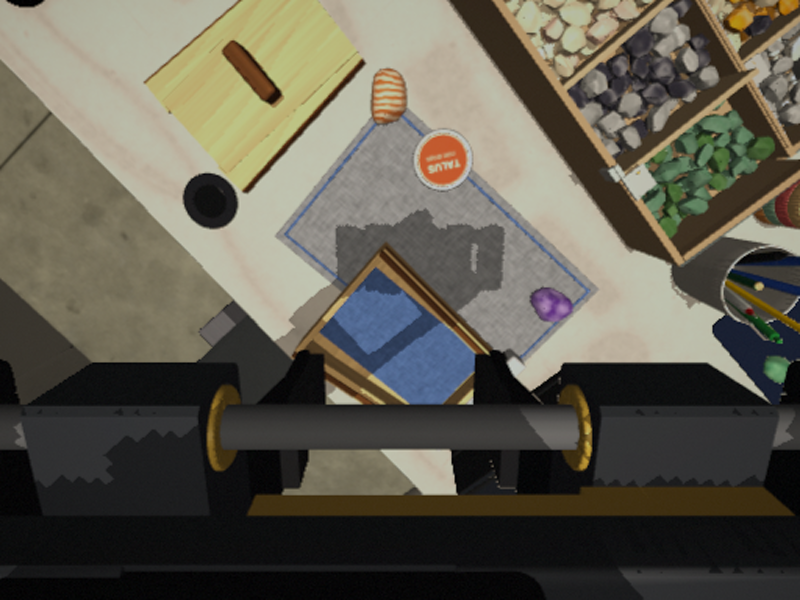

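Agate is at (388,96) with its long axis near vertical, tin (443,159), amethyst (551,304). The display box's near wall runs from (455,0) to (680,262).

Run:
```python
from h import *
import pickle
st,c=pickle.load(open("w3.pkl","rb"));F=(0,0,1.5625)
q=lambda p,z:w(c,p,z,F,st)[:2]
def line(n,a,b,z):
    A,B=q(a,z),q(b,z);d=A-B;print(n,A,B,"len %.4f ang %.2f"%(np.hypot(*d),np.degrees(np.arctan2(d[1],d[0]))))
line("farrail",(388,244),(494,352),.051);line("wide",(388,246),(297,350),.051)
for z in(.06,.08,.1): line("disp top %.2f"%z,(496,0),(682,262),z)
line("disp base",(450,0),(632,245),0)
print("tin",q((443,159),.022),"agate",q((388,96),.013),"ameth",q((551,304),.011))
line("agate",(389,69),(387,124),.013);line("ameth",(531,296),(571,312),.011)
line("lid narrow end",(362,62),(246,190),0.005)
line("bar",(274,97),(230,46),.044)
```

```text
farrail [0.5473 0.1026] [ 0.5587 -0.0624] len 0.1654 ang 93.95
wide [0.5459 0.101 ] [0.3953 0.0782] len 0.1523 ang 8.61
disp top 0.06 [0.7627 0.207 ] [ 0.765  -0.1032] len 0.3102 ang 90.42
disp top 0.08 [0.7564 0.2049] [ 0.7586 -0.0926] len 0.2975 ang 90.42
disp top 0.10 [0.7501 0.2027] [ 0.7522 -0.082 ] len 0.2847 ang 90.42
disp base [0.7467 0.243 ] [ 0.7512 -0.0816] len 0.3246 ang 90.79
tin [0.6449 0.1302] agate [0.6413 0.214 ] ameth [ 0.6403 -0.0748]
agate [0.6584 0.2325] [0.623  0.1943] len 0.0521 ang 47.18
ameth [ 0.6284 -0.0523] [ 0.6524 -0.0975] len 0.0512 ang 117.97
lid narrow end [0.6424 0.2564] [0.4617 0.2426] len 0.1812 ang 4.37
bar [0.555  0.2808] [0.5545 0.3393] len 0.0585 ang -89.51
```

Run:
```python
from h import *
import pickle
s,d=viewer.capture("scene"),viewer.capture("side");pickle.dump((s,d),open("sd.pkl","wb"))
a=cv2.resize(s["color"][165:265,240:340,::-1],(400,400),interpolation=cv2.INTER_CUBIC)
b=cv2.resize(d["color"][145:245,210:310,::-1],(400,400),interpolation=cv2.INTER_CUBIC)
cv2.imwrite("pics/sd.png",np.hstack([a,b]))
```

```text
(no output)
```

View pics/sd.png

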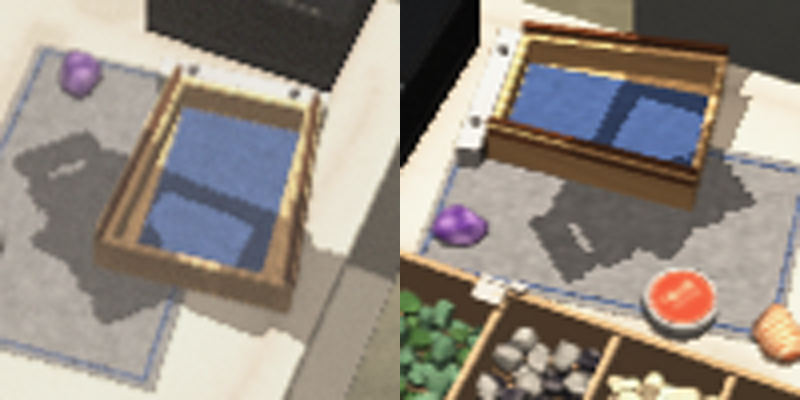

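The box end lies against the stop. Left pane: rail corners (97,237), (293,285), (179,66), (320,97). Right pane: (488,121), (697,173), (526,25), (727,47).

Run:
```python
from h import *
import pickle
s,d=pickle.load(open("sd.pkl","rb"));S=(240,165,4);D=(210,145,4)
a=np.radians(9.2);X=np.array([np.sin(a),-np.cos(a)]);Y=np.array([np.cos(a),np.sin(a)]);O=np.array([.4976,-.0987])
for n,p,r in(("wf",(97,237),(297,173)),("wn",(293,285),(327,47)),("nf",(179,66),(88,121)),("nn",(320,97),(126,25))):
    for P in(w(s,p,.051,S)[:2],w(d,r,.051,D)[:2]): print(n,P,"stopframe",np.round([(P-O)@X,(P-O)@Y],4))
```

```text
wf [0.5351 0.1075] stopframe [-0.1976  0.07  ]
wf [0.5375 0.0997] stopframe [-0.1895  0.0711]
wn [0.3815 0.0832] stopframe [-0.1981 -0.0855]
wn [0.3881 0.0735] stopframe [-0.1875 -0.0806]
nf [ 0.5493 -0.0865] stopframe [-0.0038  0.053 ]
nf [ 0.5541 -0.0889] stopframe [-0.0006  0.0573]
nn [ 0.4284 -0.1053] stopframe [-0.0045 -0.0694]
nn [ 0.4345 -0.1055] stopframe [-0.0034 -0.0634]
```

```bash
python3 steer.py '{"plan": [[0.03,0,0.03,0,0,0,0.6],[0.06,-0.005,0.06,0,0,0,0.6],[0.09,-0.011,0.1,0,0,0,0.6],[0.12,-0.011,0.14,0,0,0,0.6],[0.141,-0.011,0.18,0,0,1,0.6],[0.141,-0.011,0.22,0,0,1,0.6],[0.141,-0.011,0.26,0,0,1,0.6],[0.141,-0.011,0.3,0,0,1,0.6],[0.141,-0.011,0.33,0,0,1,0.6],[0.141,-0.011,0.35,0,0,1,0.6],[0.141,-0.011,0.366,0,0,1,0.6],[0.141,-0.011,0.376,0,0,1,0.6],[0.141,-0.011,0.381,0,0,1,0.6],[0.141,-0.011,0.381,0,0,1,0.6],[0.141,-0.011,0.381,0,0,1,0.6]]}'; python3 steer.py '{"plan": [[0,0,0,0,0,0,0.2],[0,0,0,0,0,0,0.2],[0,0,0,0,0,0,0.2],[0,0,0,0,0,0,0.2],[0,0,0,0,0,0,0.2]]}'
```

```text
time_s: 9.3
position: [0.6446, 0.2127, 0.0076]
tcp_rot: [[0.659, 0.753, 0.002], [0.753, -0.659, 0.0], [0.002, 0.001, -1.0]]
force: [0.3, -0.1, 0.8]
opening: 0.598
grasp_force: 0.0
time_s: 9.8
position: [0.6438, 0.2128, 0.0072]
tcp_rot: [[0.659, 0.752, 0.0], [0.752, -0.659, 0.0], [0.0, -0.0, -1.0]]
force: [-1.9, 1.1, 4.4]
opening: 0.392
grasp_force: 29.9
```

```bash
python3 steer.py '{"plan": [[0,0,-0.03,0,0,0,0.2],[0,0,-0.07,0,0,0,0.2],[0,0,-0.11,0,0,0,0.2],[-0.03,0.01,-0.14,0,0,6,0.2],[-0.06,0.02,-0.17,0,0,12,0.2],[-0.09,0.03,-0.2,0,0,18,0.2],[-0.12,0.04,-0.23,0,0,24,0.2],[-0.15,0.05,-0.26,0,0,30,0.2],[-0.18,0.05,-0.293,0,0,36,0.2],[-0.21,0.05,-0.293,0,0,39.6,0.2],[-0.2365,0.0503,-0.293,0,0,39.6,0.2],[-0.2365,0.0503,-0.293,0,0,39.6,0.2],[-0.2365,0.0503,-0.293,0,0,39.6,0.2],[-0.2365,0.0503,-0.293,0,0,39.6,0.2]]}'
python3 - <<'E'
from h import *
import pickle
st,c=grab("wrist","w4",90,60,340,230,2.35);pickle.dump((st,c),open("w4.pkl","wb"));print(st["position"])
E
```

```text
time_s: 11.2
position: [0.5264, 0.0018, 0.2993]
tcp_rot: [[0.987, 0.16, 0.0], [0.16, -0.987, 0.0], [0.0, -0.0, -1.0]]
force: [0.4, -0.2, -1.8]
opening: 0.392
grasp_force: 29.5
[0.52640324 0.00178953 0.29928977]
```

View pics/w4.png

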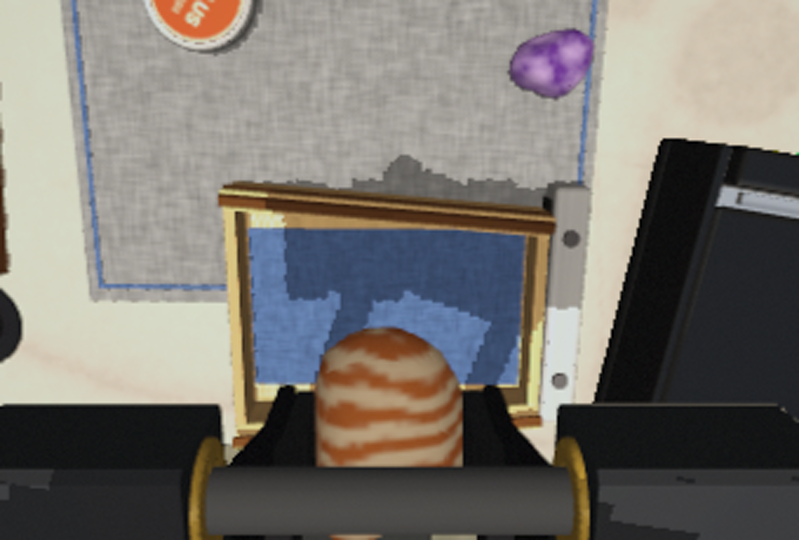

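Run:
```python
from h import *
import pickle
st,c=pickle.load(open("w4.pkl","rb"));C=(90,60,2.35)
a=np.radians(9.2);X=np.array([np.sin(a),-np.cos(a)]);Y=np.array([np.cos(a),np.sin(a)]);O=np.array([.4976,-.0987])
def p(n,u,z):
    P=w(c,u,z,C,st)[:2];print(n,P,"stopframe",np.round([(P-O)@X,(P-O)@Y],4))
p("wallout far wide bot?",(220,187),.051);p("far wide rail",(222,200),.051)
p("far narrow top",(553,211),.051);p("far narrow rail low",(553,224),.051)
p("near rail narrow",(541,423),.051);p("near rail wide",(237,440),.051)
p("floor near wide",(255,385),.006);p("floor near narrow",(520,385),.006)
p("wide end wall outer far",(226,210),.038);p("wide end outer near",(236,432),.038)
p("stop far outer",(588,186),.03);p("stop near outer",(576,418),.03);p("stop near inner",(541,418),.03);p("stop far inner",(556,185),.03)
p("amethyst",(552,63),.011);p("am a",(512,73),.011);p("am b",(592,50),.011);p("mat L",(63,0),.001);p("mat L near",(94,301),.001);p("tin",(202,0),.022)
```

```text
wallout far wide bot? [0.5426 0.1003] stopframe [-0.1892  0.0762]
far wide rail [0.5356 0.0985] stopframe [-0.1886  0.069 ]
far narrow top [ 0.5593 -0.0856] stopframe [-0.0031  0.063 ]
far narrow rail low [ 0.5522 -0.0872] stopframe [-0.0026  0.0557]
near rail narrow [ 0.432  -0.1068] stopframe [-0.0025 -0.0661]
near rail wide [0.3909 0.0749] stopframe [-0.1884 -0.0776]
floor near wide [0.4097 0.0739] stopframe [-0.1844 -0.0592]
floor near narrow [ 0.4381 -0.1003] stopframe [-0.0079 -0.059 ]
wide end wall outer far [0.5282 0.0983] stopframe [-0.1896  0.0617]
wide end outer near [0.3896 0.078 ] stopframe [-0.1917 -0.0784]
stop far outer [ 0.5748 -0.1076] stopframe [0.0211 0.0748]
stop near outer [ 0.4304 -0.1343] stopframe [ 0.0244 -0.072 ]
stop near inner [ 0.4268 -0.1123] stopframe [ 0.0021 -0.0721]
stop far inner [ 0.5724 -0.089 ] stopframe [0.0024 0.0754]
amethyst [ 0.6396 -0.0756] stopframe [-1.000e-04  1.439e-01]
am a [ 0.6305 -0.0537] stopframe [-0.0232  0.1384]
am b [ 0.6504 -0.097 ] stopframe [0.0228 0.1511]
mat L [0.6288 0.212 ] stopframe [-0.2857  0.1792]
mat L near [0.449  0.1846] stopframe [-0.2874 -0.0027]
tin [0.6399 0.1265] stopframe [-0.1996  0.1765]
```

```bash
python3 steer.py '{"plan": [[-0.025,-0.002,0.03,0,0,0,0.2],[-0.0475,-0.0033,0.07,0,0,0,0.2],[-0.0475,-0.0033,0.11,0,0,0,0.2],[-0.0475,-0.0033,0.15,0,0,0,0.2],[-0.0475,-0.0033,0.19,0,0,0,0.2],[-0.0475,-0.0033,0.22,0,0,0,0.2],[-0.0475,-0.0033,0.245,0,0,0,0.2],[-0.0475,-0.0033,0.265,0,0,0,0.2],[-0.0475,-0.0033,0.278,0,0,0,0.2],[-0.0475,-0.0033,0.285,0,0,0,0.2],[-0.0475,-0.0033,0.285,0,0,0,0.2],[-0.0475,-0.0033,0.285,0,0,0,0.2]]}'
```

```text
time_s: 12.45
position: [0.4793, -0.0026, 0.0145]
tcp_rot: [[0.987, 0.161, 0.001], [0.161, -0.987, -0.0], [0.001, 0.0, -1.0]]
force: [0.5, -0.2, -1.3]
opening: 0.393
grasp_force: 29.5
```

```bash
python3 steer.py '{"plan": [[0,0,0,0,0,0,0.58],[0,0,0,0,0,0,0.58],[0,0,0,0,0,0,0.58],[0,0,-0.02,0,0,0,0.58],[0,0,-0.05,0,0,0,0.65],[0,0,-0.09,0,0,0,0.65],[0,0,-0.13,0,0,-8,0.65],[0.03,0.02,-0.14,0,0,-16,0.65],[0.06,0.04,-0.14,0,0,-24,0.65],[0.09,0.06,-0.14,0,0,-32,0.65],[0.12,0.08,-0.14,0,0,-40,0.65],[0.146,0.0975,-0.14,0,0,-48,0.65],[0.146,0.0975,-0.14,0,0,-56,0.65],[0.146,0.0975,-0.14,0,0,-64,0.65],[0.146,0.0975,-0.14,0,0,-72,0.65],[0.146,0.0975,-0.14,0,0,-80,0.65],[0.146,0.0975,-0.14,0,0,-88,0.65],[0.146,0.0975,-0.14,0,0,-96,0.65],[0.146,0.0975,-0.14,0,0,-104,0.65],[0.146,0.0975,-0.14,0,0,-108,0.65]]}'
python3 - <<'E'
from h import *
import pickle
print(telemetry.read_state()["position"])
s,d=viewer.capture("scene"),viewer.capture("side")
s0,d0=pickle.load(open("sd.pkl","rb"))
# did tin / amethyst move? colour blobs in side view
for c in(d0,d):
    h=cv2.cvtColor(c["color"],cv2.COLOR_RGB2HSV)
    for n,lo,hi,z,box in(("red",(0,150,120),(12,255,255),.022,(240,180,70,60)),("purple",(125,80,40),(155,255,255),.011,(205,170,60,60))):
        x,y,W,H=box;m=cv2.inRange(h[y:y+H,x:x+W],lo,hi);M=cv2.moments(m,True)
        if M["m00"]>0: print(n,M["m00"],w(c,(x+M["m10"]/M["m00"],y+M["m01"]/M["m00"]),z))
E
```

```text
time_s: 14.45
position: [0.6379, -0.0758, 0.1546]
tcp_rot: [[-0.461, 0.888, -0.0], [0.888, 0.461, 0.0], [0.0, -0.0, -1.0]]
force: [-0.9, -0.0, -0.2]
opening: 0.653
grasp_force: 0.0
[ 0.63787353 -0.07575071  0.15463904]
red 130.0 [0.6448 0.1328 0.022 ]
purple 81.0 [ 0.6408 -0.0788  0.011 ]
red 124.0 [0.6439 0.128  0.022 ]
purple 87.0 [ 0.6405 -0.0792  0.011 ]
```

Nothing has been knocked. Descend and grip the amethyst.

```bash
python3 steer.py '{"plan": [[0,0,0.03,0,0,0,0.65],[0,0,0.06,0,0,0,0.65],[0,0,0.09,0,0,0,0.65],[0,0,0.11,0,0,0,0.65],[0,0,0.13,0,0,0,0.65],[0,0,0.142,0,0,0,0.65],[0,0,0.149,0,0,0,0.65],[0,0,0.149,0,0,0,0.65],[0,0,0.149,0,0,0,0.2],[0,0,0.149,0,0,0,0.2],[0,0,0.149,0,0,0,0.2],[0,0,0.149,0,0,0,0.2],[0,0,0.149,0,0,0,0.2]]}'
```

```text
time_s: 15.85
position: [0.6382, -0.0753, 0.006]
tcp_rot: [[-0.457, 0.89, 0.0], [0.89, 0.457, 0.001], [0.0, 0.0, -1.0]]
force: [-0.8, 5.4, -0.6]
opening: 0.387
grasp_force: 28.3
```

```bash
python3 steer.py '{"plan": [[0,0,-0.03,0,0,0,0.2],[0,0,-0.07,0,0,0,0.2],[0,0,-0.11,0,0,0,0.2],[0.02,-0.03,-0.13,0,0,6,0.2],[0.04,-0.06,-0.13,0,0,12,0.2],[0.06,-0.09,-0.13,0,0,18,0.2],[0.0795,-0.1272,-0.13,0,0,18,0.2],[0.0795,-0.1272,-0.13,0,0,18,0.2],[0.0795,-0.1272,-0.1,0,0,18,0.2],[0.0795,-0.1272,-0.07,0,0,18,0.2],[0.0795,-0.1272,-0.045,0,0,18,0.2],[0.0795,-0.1272,-0.025,0,0,18,0.2],[0.0795,-0.1272,-0.014,0,0,18,0.2],[0.0795,-0.1272,-0.0085,0,0,18,0.2],[0.0795,-0.1272,-0.0085,0,0,18,0.2],[0.0795,-0.1272,-0.0085,0,0,18,0.2]]}'; python3 steer.py '{"plan": [[0,0,0,0,0,0,0.6],[0,0,0,0,0,0,0.6],[0,0,0,0,0,0,0.6],[0,0,-0.02,0,0,0,0.6],[0,0,-0.05,0,0,0,0.6],[0,0,-0.09,0,0,0,0.8],[0,0,-0.13,0,0,0,1]]}'
```

```text
time_s: 17.45
position: [0.4895, -0.0636, 0.0147]
tcp_rot: [[-0.16, 0.987, 0.002], [0.987, 0.16, -0.001], [-0.001, 0.002, -1.0]]
force: [-0.7, -0.9, -1.0]
opening: 0.385
grasp_force: 28.3
time_s: 18.15
position: [0.4882, -0.063, 0.1453]
tcp_rot: [[-0.16, 0.987, -0.001], [0.987, 0.16, 0.0], [0.0, -0.001, -1.0]]
force: [-0.8, -1.3, 0.7]
opening: 0.703
grasp_force: 0.0
```

```bash
python3 steer.py '{"plan": [[0.03,0.03,0,0,0,8,1],[0.06,0.06,0,0,0,16,1],[0.09,0.09,0,0,0,24,1],[0.12,0.12,0,0,0,32,1],[0.15,0.15,0,0,0,40,1],[0.165,0.1855,0,0,0,48,1],[0.165,0.1855,0,0,0,56,1],[0.165,0.1855,0.02,0,0,60,1],[0.165,0.1855,0.05,0,0,60,1],[0.165,0.1855,0.08,0,0,60,1],[0.165,0.1855,0.1,0,0,60,1],[0.165,0.1855,0.12,0,0,60,1],[0.165,0.1855,0.132,0,0,60,1],[0.165,0.1855,0.139,0,0,60,1],[0.165,0.1855,0.139,0,0,60,1]]}'
python3 steer.py '{"plan": [[0,0,0,0,0,0,0.5],[0,0,0,0,0,0,0.5],[0,0,0,0,0,0,0.5],[0,0,0,0,0,0,0.5],[0,0,0,0,0,0,0.5]]}'
```

```text
time_s: 19.65
position: [0.645, 0.1293, 0.0044]
tcp_rot: [[0.775, 0.632, -0.001], [0.632, -0.775, -0.0], [-0.001, -0.001, -1.0]]
force: [0.2, 0.2, 0.6]
opening: 0.998
grasp_force: 0.0
time_s: 20.15
position: [0.6458, 0.1294, 0.0057]
tcp_rot: [[0.775, 0.632, 0.001], [0.632, -0.775, 0.0], [0.001, 0.001, -1.0]]
force: [-0.5, -0.2, 2.8]
opening: 0.699
grasp_force: 30.0
```

```bash
python3 steer.py '{"plan": [[0,0,-0.03,0,0,0,0.5],[0,0,-0.07,0,0,0,0.5],[0,0,-0.11,0,0,-8,0.5],[-0.03,-0.01,-0.13,0,0,-16,0.5],[-0.07,-0.02,-0.13,0,0,-24,0.5],[-0.11,-0.03,-0.13,0,0,-32,0.5],[-0.15,-0.04,-0.13,0,0,-40,0.5],[-0.1863,-0.0488,-0.13,0,0,-48,0.5],[-0.1863,-0.0488,-0.13,0,0,-56,0.5],[-0.1863,-0.0488,-0.12,0,0,-60,0.5],[-0.1863,-0.0488,-0.09,0,0,-60,0.5],[-0.1863,-0.0488,-0.065,0,0,-60,0.5],[-0.1863,-0.0488,-0.045,0,0,-60,0.5],[-0.1863,-0.0488,-0.025,0,0,-60,0.5],[-0.1863,-0.0488,-0.014,0,0,-60,0.5],[-0.1863,-0.0488,-0.007,0,0,-60,0.5],[-0.1863,-0.0488,-0.007,0,0,-60,0.5],[-0.1863,-0.0488,-0.007,0,0,-60,0.5]]}'
```

```text
time_s: 21.95
position: [0.4706, 0.0493, 0.0124]
tcp_rot: [[-0.16, 0.987, 0.001], [0.987, 0.16, -0.0], [-0.0, 0.001, -1.0]]
force: [-0.3, -0.4, 0.0]
opening: 0.701
grasp_force: 30.0
```

```bash
python3 steer.py '{"plan": [[0,0,0,0,0,0,0.82],[0,0,0,0,0,0,0.82],[0,0,0,0,0,0,0.82],[0,0,-0.02,0,0,0,0.82],[0,0,-0.05,0,0,0,0.82],[0,0,-0.09,0,0,8,0.8],[0,0.02,-0.13,0,0,16,0.7],[0,0.04,-0.17,0,0,24,0.6],[0,0.06,-0.21,0,0,32,0.5],[0,0.081,-0.25,0,0,40,0.5],[0,0.081,-0.29,0,0,48,0.5],[0,0.081,-0.33,0,0,56,0.5],[0,0.081,-0.35,0,0,64,0.5],[0,0.081,-0.35,0,0,72,0.5],[0,0.081,-0.35,0,0,80,0.5],[0,0.081,-0.35,0,0,88,0.5],[0,0.081,-0.35,0,0,90,0.5],[0,0.081,-0.35,0,0,90,0.5],[0,0.081,-0.35,0,0,90,0.5]]}'
python3 - <<'E'
from h import *
import pickle
st,c=grab("wrist","w5",60,30,320,225,2.5);pickle.dump((st,c),open("w5.pkl","wb"));print(st["position"],st["tcp_rot"])
E
```

```text
time_s: 23.85
position: [0.5499, 0.0624, 0.362]
tcp_rot: [[0.987, 0.161, -0.0], [0.161, -0.987, 0.0], [-0.0, -0.0, -1.0]]
force: [0.6, 0.7, 0.2]
opening: 0.5
grasp_force: 0.0
[0.54986857 0.06238118 0.3619725 ] [[ 9.86973583e-01  1.60881973e-01 -3.71636507e-04]
 [ 1.60882011e-01 -9.86973644e-01  7.44602104e-05]
 [-3.54816132e-04 -1.33279889e-04 -9.99999928e-01]]
```

View pics/w5.png

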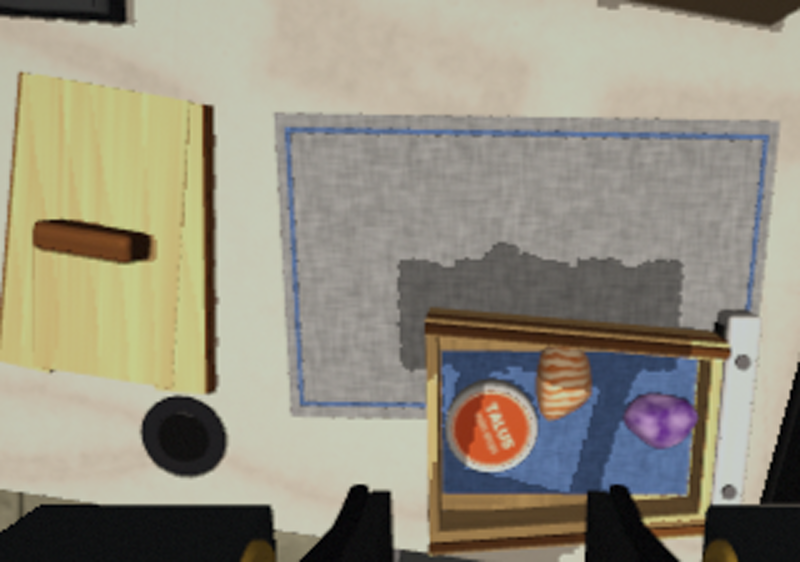

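All three pieces lie flat in the box: tin (493,428), agate (565,383), amethyst (661,418). The lid bar top runs from (36,232) to (150,248), and the box rails are clear.

Run:
```python
from h import *
import pickle
st,c=pickle.load(open("w5.pkl","rb"));C=(60,30,2.5)
a=np.radians(9.2);X=np.array([np.sin(a),-np.cos(a)]);Y=np.array([np.cos(a),np.sin(a)]);O=np.array([.4976,-.0987])
def p(n,u,z):
    P=w(c,u,z,C,st)[:2];print(n,P,"stopframe",np.round([(P-O)@X,(P-O)@Y],4));return P
p("wf",(428,312),.051);p("wf2",(428,330),.051);p("wn",(431,552),.051);p("wn in",(431,542),.051);p("nf",(731,346),.051);p("nf2",(731,357),.051);p("nn",(715,533),.051)
p("stop nf",(722,312),.03);p("stop nn",(716,500),.03)
p("tin",(493,428),.028);p("ag",(565,383),.019);p("am",(661,418),.017)
A=p("lid narrow L",(20,73),.01);B=p("lid narrow R",(205,105),.01);D=p("lid wide R",(206,392),.01);E=p("lid wide L",(0,362),.01)
f=lambda u,v:np.degrees(np.arctan2(*(u-v)[::-1]))
print("sides",f(B,D),f(A,E),"ends",f(A,B),f(E,D),"ctr",(A+B+D+E)/4)
a=p("bar far R",(150,237),.044);b=p("bar near R",(148,262),.04);e=p("bar far L",(38,220),.044)
print(f(e,a)); p("mat fl",(276,113),.001);p("mat nl",(293,415),.001);p("mat fr",(778,121),.001)
```

```text
wf [0.5458 0.1   ] stopframe [-0.1884  0.0793]
wf2 [0.5348 0.0985] stopframe [-0.1887  0.0683]
wn [0.3869 0.0755] stopframe [-0.1897 -0.0814]
wn in [0.3941 0.0765] stopframe [-0.1895 -0.0742]
nf [ 0.5551 -0.0878] stopframe [-0.0016  0.0585]
nf2 [ 0.5483 -0.0895] stopframe [-0.001   0.0515]
nn [ 0.4309 -0.1082] stopframe [-0.0013 -0.0674]
stop nf [ 0.5726 -0.0839] stopframe [-0.0026  0.0764]
stop nn [ 0.4464 -0.1111] stopframe [ 0.0041 -0.0525]
tin [0.472  0.0475] stopframe [-0.1484 -0.0019]
ag [0.5081 0.0046] stopframe [-0.1003  0.0269]
am [ 0.4941 -0.0647] stopframe [-0.0341  0.002 ]
lid narrow L [0.6443 0.3695] stopframe [-0.4387  0.2197]
lid narrow R [0.6442 0.2564] stopframe [-0.3271  0.2015]
lid wide R [0.4602 0.2442] stopframe [-0.3445  0.0179]
lid wide L [0.4588 0.3831] stopframe [-0.4818  0.0387]
sides 3.793406853254383 -4.193158720495213 ends 89.94934061486957 90.57747570312087 ctr [0.551875 0.3133  ]
bar far R [0.5626 0.2725] stopframe [-0.356   0.1235]
bar near R [0.5468 0.2747] stopframe [-0.3607  0.1083]
bar far L [0.5618 0.3394] stopframe [-0.4222  0.1334]
90.6851186690672
mat fl [0.647  0.2151] stopframe [-0.2859  0.1976]
mat nl [0.4505 0.1859] stopframe [-0.2885 -0.001 ]
mat fr [ 0.6934 -0.0989] stopframe [0.0315 0.1932]
```

Run:
```python
from h import *
d=viewer.capture("side")
for px in((635,380),(622,280),(615,340)):
    print(px,[w(d,px,z,(0,0,1.5625))[:2] for z in(.0,.1,.2)])
s=viewer.capture("scene")
for px in((265,395),(380,500)): print(px,[w(s,px,z,(0,0,1.5625))[:2] for z in(.1,.2,.3)])
```

```text
(635, 380) [array([0.5583, 0.5339]), array([0.6321, 0.5184]), array([0.706 , 0.5029])]
(622, 280) [array([0.2949, 0.4566]), array([0.3913, 0.4477]), array([0.4877, 0.4388])]
(615, 340) [array([0.4728, 0.4754]), array([0.554 , 0.4649]), array([0.6352, 0.4544])]
(265, 395) [array([0.7167, 0.3455]), array([0.6647, 0.3888]), array([0.6126, 0.4322])]
(380, 500) [array([0.441 , 0.4263]), array([0.4189, 0.4609]), array([0.3968, 0.4954])]
```

```bash
python3 steer.py '{"plan": [[0.005,-0.03,0,0,0,-8,0.5],[0.01,-0.06,0,0,0,-16,0.5],[0.015,-0.1,0,0,0,-24,0.5],[0.02,-0.14,0.03,0,0,-32,0.5],[0.025,-0.18,0.06,0,0,-40,0.5],[0.03,-0.21,0.1,0,0,-48,0.5],[0.0428,-0.246,0.14,0,0,-56,0.5],[0.0428,-0.246,0.18,0,0,-64,0.5],[0.0428,-0.246,0.21,0,0,-72,0.5],[0.0428,-0.246,0.24,0,0,-80.7,0.5],[0.0428,-0.246,0.27,0,0,-80.7,0.5],[0.0428,-0.246,0.295,0,0,-80.7,0.5],[0.0428,-0.246,0.315,0,0,-80.7,0.5],[0.0428,-0.246,0.332,0,0,-80.7,0.5],[0.0428,-0.246,0.343,0,0,-80.7,0.5],[0.0428,-0.246,0.347,0,0,-80.7,0.5],[0.0428,-0.246,0.347,0,0,-80.7,0.5]]}'
python3 steer.py '{"plan": [[0,0,0,0,0,0,0],[0,0,0,0,0,0,0],[0,0,0,0,0,0,0],[0,0,0,0,0,0,0],[0,0,0,0,0,0,0],[0,0,0,0,0,0,0]]}'
```

```text
time_s: 25.7
position: [0.5531, 0.312, 0.0148]
tcp_rot: [[0.002, 1.0, -0.0], [1.0, -0.002, -0.0], [-0.0, -0.0, -1.0]]
force: [-0.1, -0.5, 0.2]
opening: 0.498
grasp_force: 0.0
time_s: 26.3
position: [0.5532, 0.3121, 0.0156]
tcp_rot: [[0.002, 1.0, 0.0], [1.0, -0.002, 0.0], [0.0, 0.0, -1.0]]
force: [-1.2, 0.5, 3.7]
opening: 0.207
grasp_force: 30.0
```

```bash
python3 steer.py '{"plan": [[0,0,-0.02,0,0,0,0],[0,0,-0.05,0,0,0,0],[0,0,-0.08,0,0,0,0],[-0.02,-0.01,-0.1,0,0,6,0],[-0.04,-0.02,-0.1,0,0,13,0],[-0.06,-0.03,-0.1,0,0,20,0],[-0.08,-0.04,-0.1,0,0,27,0],[-0.1,-0.045,-0.1,0,0,34,0],[-0.12,-0.05,-0.1,0,0,41,0],[-0.14,-0.055,-0.1,0,0,48,0],[-0.16,-0.06,-0.1,0,0,55,0],[-0.18,-0.07,-0.1,0,0,62,0],[-0.2,-0.075,-0.1,0,0,69,0],[-0.22,-0.08,-0.1,0,0,76,0],[-0.2305,-0.0854,-0.095,0,0,81,0],[-0.2305,-0.0854,-0.08,0,0,81,0],[-0.2305,-0.0854,-0.068,0,0,81,0],[-0.2305,-0.0854,-0.068,0,0,81,0],[-0.2305,-0.0854,-0.068,0,0,81,0]]}'
python3 - <<'E'
from h import *
import pickle
st,c=grab("wrist","w6",100,100,320,190,2.5);pickle.dump((st,c),open("w6.pkl","wb"))
d,s=viewer.capture("side"),viewer.capture("scene");pickle.dump((s,d),open("sd2.pkl","wb"))
a=cv2.resize(s["color"][170:270,240:340,::-1],(400,400),interpolation=cv2.INTER_CUBIC)
b=cv2.resize(d["color"][135:235,220:320,::-1],(400,400),interpolation=cv2.INTER_CUBIC)
e=cv2.imread("pics/w6.png");e=cv2.resize(e,(336,200))
cv2.imwrite("pics/sd2.png",np.vstack([np.hstack([a,b]),np.hstack([e,np.zeros((200,464,3),np.uint8)])]))
E
```

```text
time_s: 28.2
position: [0.467, 0.0817, 0.0828]
tcp_rot: [[0.988, 0.155, -0.001], [0.155, -0.988, 0.0], [-0.001, -0.0, -1.0]]
force: [0.4, -0.2, -2.0]
opening: 0.206
grasp_force: 30.0
```

View pics/sd2.png

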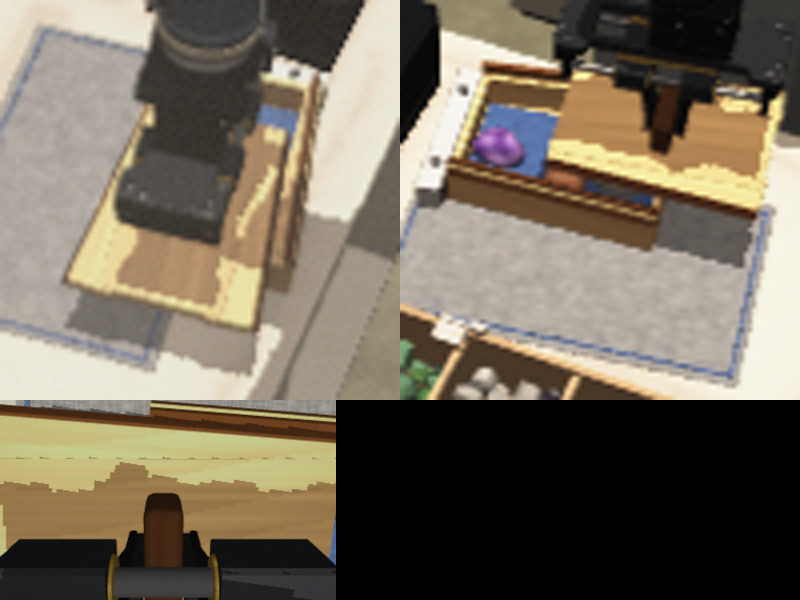

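The lid hovers over the wide half. Scene pane wide corners are (66,282) and (258,325); side pane far corners are (548,160) and (755,214). I'll check its lateral position.

Run:
```python
from h import *
import pickle
s,d=pickle.load(open("sd2.pkl","rb"));S=(240,170,4);D=(220,135,4)
a=np.radians(8.9);X=np.array([np.sin(a),-np.cos(a)]);Y=np.array([np.cos(a),np.sin(a)]);O=np.array([.4976,-.0987])
def p(n,c,u,z,k):
    P=w(c,u,z,k)[:2];print(n,P,"stopframe",np.round([(P-O)@X,(P-O)@Y],4))
p("lid wf scene",s,(66,282),.067,S);p("lid wn scene",s,(258,327),.067,S)
p("lid nf side",d,(148,160),.077,D);p("lid wf side",d,(355,214),.067,D)
p("lid wn side",d,(383,92),.077,D)
p("rail nf side",d,(48,158),.051,D);p("rail wf side",d,(258,210),.051,D);p("rail nn side",d,(85,65),.051,D)
p("rail nn scene",s,(320,77),.051,S);p("rail wn scene",s,(293,265),.051,S)
```

```text
lid wf scene [0.5254 0.1819] stopframe [-0.2729  0.0709]
lid wn scene [0.3827 0.156 ] stopframe [-0.2694 -0.0741]
lid nf side [ 5.397e-01 -5.000e-04] stopframe [-0.0905  0.0568]
lid wf side [0.5188 0.1797] stopframe [-0.2718  0.064 ]
lid wn side [0.3844 0.1604] stopframe [-0.2735 -0.0718]
rail nf side [ 0.5509 -0.0903] stopframe [-0.0001  0.054 ]
rail wf side [0.5341 0.0993] stopframe [-0.19    0.0667]
rail nn side [ 0.4349 -0.1063] stopframe [-0.0022 -0.0631]
rail nn scene [ 0.4284 -0.1053] stopframe [-0.0042 -0.0694]
rail wn scene [0.3815 0.0832] stopframe [-0.1977 -0.0866]
```

```bash
python3 steer.py '{"plan": [[-0.003,-0.004,0,0,0,0,0],[-0.003,-0.004,0.008,0,0,0,0],[-0.003,-0.004,0.014,0,0,0,0],[-0.003,-0.004,0.018,0,0,0,0],[-0.003,-0.004,0.02,0,0,0,0]]}'; python3 steer.py '{"plan": [[0,0,0.002,0,0,0,0],[0,0,0.004,0,0,0,0]]}'; python3 steer.py '{"plan": [[0,0,0.002,0,0,0,0],[0,0,0.003,0,0,0,0]]}'
```

```text
time_s: 28.85
position: [0.4634, 0.0851, 0.0623]
tcp_rot: [[0.988, 0.155, -0.001], [0.155, -0.988, 0.0], [-0.001, -0.0, -1.0]]
force: [0.5, 0.0, -1.6]
opening: 0.202
grasp_force: 30.0
time_s: 29.05
position: [0.4638, 0.0851, 0.0589]
tcp_rot: [[0.988, 0.155, 0.0], [0.155, -0.988, -0.0], [0.0, 0.0, -1.0]]
force: [-0.3, -0.6, -2.3]
opening: 0.207
grasp_force: 30.0
time_s: 29.25
position: [0.4637, 0.0851, 0.0559]
tcp_rot: [[0.988, 0.155, -0.0], [0.155, -0.988, -0.0], [-0.0, -0.0, -1.0]]
force: [-0.4, -1.3, -2.4]
opening: 0.207
grasp_force: 30.0
```

```bash
python3 steer.py '{"plan": [[0,0,0.0015,0,0,0,0],[0,0,0.0025,0,0,0,0],[0,0,0.0025,0,0,0,0]]}'; python3 steer.py '{"plan": [[0.001,0,0,0,0,0,0],[0.002,0,0,0,0,0,0],[0.003,0,0,0,0,0,0]]}'
```

```text
time_s: 29.55
position: [0.4638, 0.0851, 0.0536]
tcp_rot: [[0.988, 0.155, 0.0], [0.155, -0.988, -0.0], [0.0, 0.0, -1.0]]
force: [-0.3, 0.2, -1.7]
opening: 0.2
grasp_force: 30.0
time_s: 29.85
position: [0.4669, 0.0856, 0.0536]
tcp_rot: [[0.988, 0.155, 0.0], [0.155, -0.988, 0.0], [0.0, 0.0, -1.0]]
force: [-0.3, -0.4, -2.4]
opening: 0.206
grasp_force: 30.0
```

```bash
python3 steer.py '{"plan": [[0.001,0,0.0005,0,0,0,0],[0.002,0,0.001,0,0,0,0],[0.002,0,0.001,0,0,0,0]]}';python3 steer.py '{"plan": [[0.001,0,0,0,0,0,0],[0.002,0,0,0,0,0,0],[0.002,0,0,0,0,0,0]]}'
```

```text
time_s: 30.15
position: [0.4669, 0.0857, 0.0535]
tcp_rot: [[0.988, 0.155, -0.003], [0.155, -0.988, -0.001], [-0.003, 0.0, -1.0]]
force: [-4.6, -2.9, 10.7]
opening: 0.204
grasp_force: 30.0
time_s: 30.45
position: [0.4675, 0.0859, 0.0535]
tcp_rot: [[0.988, 0.156, -0.006], [0.156, -0.988, -0.001], [-0.006, -0.0, -1.0]]
force: [-6.6, -2.5, 12.3]
opening: 0.203
grasp_force: 30.0
```

```bash
python3 steer.py '{"plan": [[0,0,-0.0015,0,0,0,0],[0,0,-0.0015,0,0,0,0]]}';python3 steer.py '{"plan": [[-0.002,0,0,0,0,0,0],[-0.004,0,0,0,0,0,0],[-0.004,0,0,0,0,0,0]]}';python3 steer.py '{"plan": [[-0.002,0,0,0,0,0,0],[-0.004,0,0,0,0,0,0],[-0.004,0,0,0,0,0,0]]}'
```

```text
time_s: 30.65
position: [0.4686, 0.0863, 0.0539]
tcp_rot: [[0.988, 0.155, -0.004], [0.155, -0.988, 0.0], [-0.004, -0.001, -1.0]]
force: [-4.1, -0.8, -0.1]
opening: 0.204
grasp_force: 30.0
time_s: 30.95
position: [0.4676, 0.0856, 0.054]
tcp_rot: [[0.988, 0.155, 0.002], [0.155, -0.988, -0.0], [0.002, 0.0, -1.0]]
force: [0.1, -0.0, -3.1]
opening: 0.2
grasp_force: 30.0
time_s: 31.25
position: [0.4624, 0.085, 0.054]
tcp_rot: [[0.988, 0.155, -0.0], [0.155, -0.988, 0.0], [-0.0, -0.0, -1.0]]
force: [0.0, -0.4, -2.9]
opening: 0.204
grasp_force: 30.0
```

```bash
python3 steer.py '{"plan": [[-0.001,0,0,0,0,0,0],[-0.002,0,0,0,0,0,0],[-0.002,0,0,0,0,0,0]]}';python3 steer.py '{"plan": [[-0.001,0,0,0,0,0,0],[-0.002,0,0,0,0,0,0],[-0.002,0,0,0,0,0,0]]}'
```

```text
time_s: 31.55
position: [0.4606, 0.0847, 0.0541]
tcp_rot: [[0.988, 0.155, -0.0], [0.155, -0.988, 0.0], [-0.0, -0.0, -1.0]]
force: [-0.2, -0.2, -2.7]
opening: 0.207
grasp_force: 30.0
time_s: 31.85
position: [0.4585, 0.0844, 0.054]
tcp_rot: [[0.988, 0.155, -0.0], [0.155, -0.988, 0.0], [-0.0, -0.0, -1.0]]
force: [-0.2, 0.6, -2.5]
opening: 0.205
grasp_force: 30.0
```

```bash
python3 steer.py '{"plan": [[-0.001,0,0,0,0,0,0],[-0.002,0,0,0,0,0,0],[-0.002,0,0,0,0,0,0]]}';python3 steer.py '{"plan": [[-0.001,0,0,0,0,0,0],[-0.002,0,0,0,0,0,0],[-0.002,0,0,0,0,0,0]]}'
```

```text
time_s: 32.15
position: [0.4565, 0.0841, 0.0541]
tcp_rot: [[0.988, 0.155, -0.0], [0.155, -0.988, 0.0], [-0.0, -0.0, -1.0]]
force: [-0.3, -0.4, -3.2]
opening: 0.204
grasp_force: 30.0
time_s: 32.45
position: [0.4545, 0.0837, 0.054]
tcp_rot: [[0.988, 0.155, -0.0], [0.155, -0.988, 0.0], [-0.0, -0.0, -1.0]]
force: [0.1, -0.9, -1.2]
opening: 0.204
grasp_force: 30.0
```

Run:
```python
from h import *
import pickle
d,s=viewer.capture("side"),viewer.capture("scene")
a=cv2.resize(s["color"][165:265,240:340,::-1],(400,400),interpolation=cv2.INTER_CUBIC)
b=cv2.resize(d["color"][135:235,220:320,::-1],(400,400),interpolation=cv2.INTER_CUBIC)
e=cv2.resize(viewer.capture("wrist")["color"][80:192,100:420,::-1],(571,200),interpolation=cv2.INTER_CUBIC)
cv2.imwrite("pics/sd3.png",np.vstack([np.hstack([a,b]),np.hstack([e,np.zeros((200,229,3),np.uint8)])]))
```

```text
(no output)
```

View pics/sd3.png

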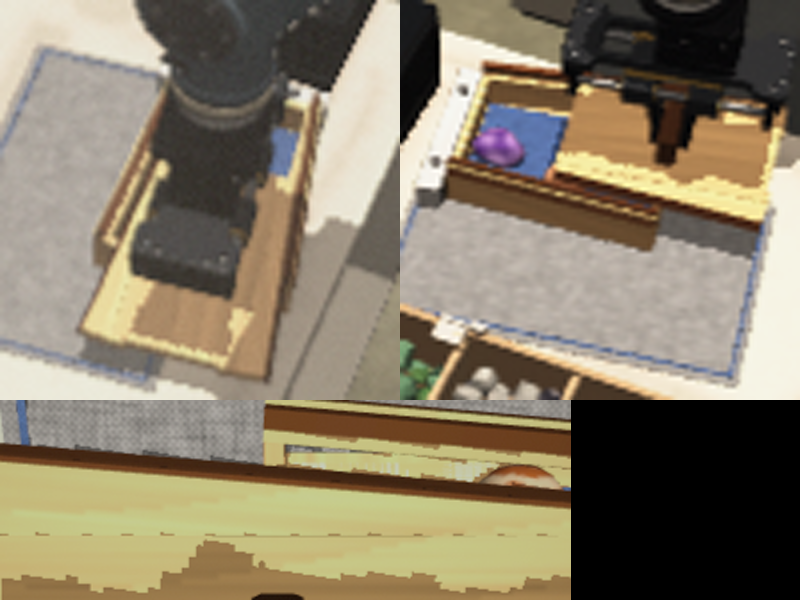

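Run:
```python
from h import *
st=telemetry.read_state();c=viewer.capture("wrist");k=(100,80,1.784)
a=np.radians(8.9);X=np.array([np.sin(a),-np.cos(a)]);Y=np.array([np.cos(a),np.sin(a)]);O=np.array([.4976,-.0987])
def p(n,u,z):
    P=w(c,(u[0],u[1]-400),z,k,st)[:2];print(n,P,"stopframe",np.round([(P-O)@X,(P-O)@Y],4))
p("rail outer wide",(265,407),.051);p("rail inner wide",(265,431),.051);p("rail inner",(571,460),.051);p("rail outer",(571,430),.051)
p("lid low edge",(265,464),.039);p("lid low edge",(571,488),.039);p("lid low edge L",(0,444),.039)
p("lid top edge",(265,478),.049);p("lid top edge R",(571,503),.049)
P=st["position"][:2];print("tcp",np.round([(P-O)@X,(P-O)@Y],4),"z",st["position"][2],st["force"])
```

```text
rail outer wide [0.5384 0.1007] stopframe [-0.1907  0.0712]
rail inner wide [0.532  0.0997] stopframe [-0.1907  0.0647]
rail inner [0.5378 0.0111] stopframe [-0.1023  0.0567]
rail outer [0.5458 0.0136] stopframe [-0.1035  0.065 ]
lid low edge [0.5226 0.0986] stopframe [-0.1911  0.0552]
lid low edge [0.5302 0.0025] stopframe [-0.0949  0.0479]
lid low edge L [0.5158 0.1801] stopframe [-0.2726  0.0611]
lid top edge [0.519  0.0978] stopframe [-0.1908  0.0515]
lid top edge R [0.5259 0.0064] stopframe [-0.0995  0.0442]
tcp [-0.1868 -0.014 ] z 0.05406605541057474 [ 0.82975143 -0.02105125 -1.78960729]
```

The wrist crop shows the far rail 9.5 mm clear of the lid, so the box sits about 9 mm toward the robot and the lid about 5 mm too near. Centre it, seat it, then slide.

```bash
python3 steer.py '{"plan": [[0.003,0,0,0,0,0,0],[0.005,0,0,0,0,0,0],[0.005,0,0.001,0,0,0,0],[0.005,0,0.001,0,0,0,0]]}'; python3 steer.py '{"plan": [[0,0.004,0,0,0,0,0],[0,0.008,0,0,0,0,0],[0,0.012,0,0,0,0,0],[0,0.016,0,0,0,0,0],[0,0.02,0,0,0,0,0]]}'
```

```text
time_s: 33.05
position: [0.4609, 0.0845, 0.0536]
tcp_rot: [[0.988, 0.155, 0.002], [0.155, -0.988, -0.0], [0.002, 0.0, -1.0]]
force: [0.7, 0.3, 2.3]
opening: 0.204
grasp_force: 30.0
time_s: 33.55
position: [0.4628, 0.0651, 0.0535]
tcp_rot: [[0.988, 0.154, 0.0], [0.154, -0.988, 0.001], [0.0, -0.001, -1.0]]
force: [-0.2, 4.5, 5.0]
opening: 0.204
grasp_force: 30.0
```

```bash
python3 steer.py '{"plan": [[0,0.004,-0.0004,0,0,0,0],[0,0.009,-0.0004,0,0,0,0],[0,0.014,-0.0004,0,0,0,0],[0,0.019,-0.0004,0,0,0,0],[0,0.024,-0.0004,0,0,0,0],[0,0.029,-0.0004,0,0,0,0]]}'; python3 steer.py '{"plan": [[0,0.004,0,0,0,0,0],[0,0.009,0,0,0,0,0],[0,0.014,0,0,0,0,0],[0,0.019,0,0,0,0,0],[0,0.023,0,0,0,0,0]]}'
```

```text
time_s: 34.15
position: [0.4676, 0.0357, 0.0535]
tcp_rot: [[0.988, 0.154, 0.001], [0.154, -0.988, 0.0], [0.001, -0.0, -1.0]]
force: [0.4, 5.1, 3.8]
opening: 0.2
grasp_force: 30.0
time_s: 34.65
position: [0.471, 0.0132, 0.0535]
tcp_rot: [[0.988, 0.155, 0.0], [0.155, -0.988, 0.0], [0.0, -0.0, -1.0]]
force: [0.4, 4.3, 5.2]
opening: 0.205
grasp_force: 30.0
```

```bash
python3 steer.py '{"plan": [[0,0.004,0,0,0,0,0],[0,0.008,0,0,0,0,0],[0,0.012,0,0,0,0,0]]}'; python3 steer.py '{"plan": [[0,0.002,0,0,0,0,0],[0,0.004,0,0,0,0,0],[0,0.005,0,0,0,0,0]]}'; python3 steer.py '{"plan": [[0,0.0015,0,0,0,0,0],[0,0.003,0,0,0,0,0]]}'
```

```text
time_s: 34.95
position: [0.4738, 0.0015, 0.0536]
tcp_rot: [[0.988, 0.154, 0.002], [0.154, -0.988, 0.0], [0.002, 0.0, -1.0]]
force: [2.7, 7.2, 3.3]
opening: 0.201
grasp_force: 30.0
time_s: 35.25
position: [0.475, -0.0034, 0.0536]
tcp_rot: [[0.988, 0.154, 0.003], [0.154, -0.988, 0.0], [0.003, 0.0, -1.0]]
force: [3.8, 7.0, 3.0]
opening: 0.203
grasp_force: 30.0
time_s: 35.45
position: [0.4752, -0.0053, 0.0536]
tcp_rot: [[0.988, 0.153, 0.002], [0.153, -0.988, 0.002], [0.003, -0.002, -1.0]]
force: [4.4, 17.4, 4.5]
opening: 0.202
grasp_force: 30.0
```

```bash
python3 steer.py '{"plan": [[0.001,0,0,0,0,0,0],[0.001,0.001,0,0,0,0,0],[0.001,0.002,0,0,0,0,0],[0.001,0.002,0,0,0,0,0]]}'; python3 steer.py '{"plan": [[0,0.001,0,0,0,0,0],[0,0.001,0,0,0,0,0]]}'
```

```text
time_s: 35.85
position: [0.4753, -0.0055, 0.0536]
tcp_rot: [[0.988, 0.152, 0.0], [0.152, -0.988, 0.004], [0.001, -0.004, -1.0]]
force: [2.6, 18.4, 5.6]
opening: 0.202
grasp_force: 30.0
time_s: 36.05
position: [0.4753, -0.0055, 0.0535]
tcp_rot: [[0.988, 0.151, 0.0], [0.151, -0.988, 0.005], [0.001, -0.005, -1.0]]
force: [3.7, 22.1, 5.7]
opening: 0.202
grasp_force: 30.0
```

```bash
python3 steer.py '{"plan": [[0,-0.002,0,0,0,0,0],[0,-0.004,0,0,0,0,0],[0,-0.004,0,0,0,0,0.5],[0,-0.004,0,0,0,0,0.5],[0,-0.004,0,0,0,0,0.5],[0,-0.004,-0.02,0,0,0,0.5],[0,-0.004,-0.05,0,0,0,0.6],[0,-0.004,-0.09,0,0,0,0.8],[0,-0.004,-0.12,0,0,0,1],[-0.03,-0.004,-0.12,0,0,-2,1],[-0.06,-0.004,-0.12,0,0,-4.7,1],[-0.095,-0.004,-0.12,0,0,-4.7,1],[-0.095,-0.004,-0.12,0,0,-4.7,1],[-0.095,-0.004,-0.12,0,0,-4.7,1]]}'
python3 - <<'E'
from h import *
d=viewer.capture("side"); a=cv2.resize(d["color"][130:255,200:330,::-1],(780,600)[:2] if 0 else (620,600),interpolation=cv2.INTER_CUBIC);cv2.imwrite("pics/d4.png",a)
E
```

```text
time_s: 37.45
position: [0.3806, -0.0203, 0.1736]
tcp_rot: [[0.972, 0.234, 0.0], [0.234, -0.972, -0.0], [0.0, 0.0, -1.0]]
force: [0.1, 0.1, -0.2]
opening: 0.991
grasp_force: 0.0
```

View pics/d4.png

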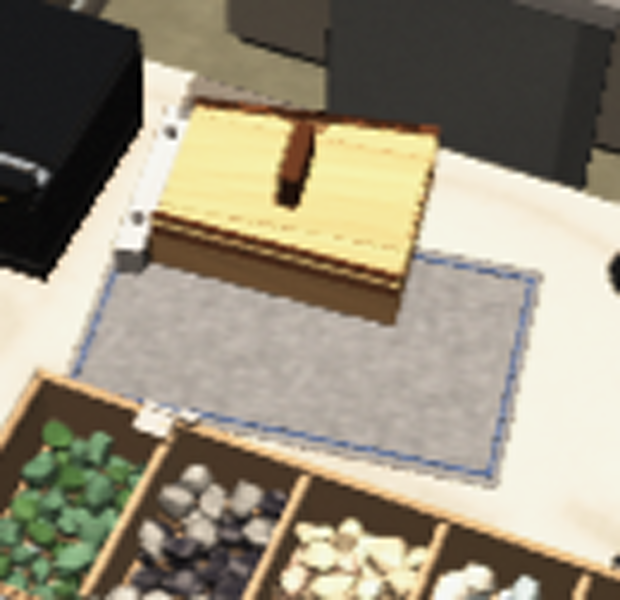

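The box is closed with its lid flush and its end on the stop. Descend behind the near wall.

```bash
python3 steer.py '{"plan": [[0,0,0.04,0,0,0,1],[0,0,0.08,0,0,0,1],[0,0,0.11,0,0,0,1],[0,0,0.135,0,0,0,1],[0,0,0.15,0,0,0,1],[0,0,0.156,0,0,0,1],[0,0,0.156,0,0,0,1]]}'; python3 steer.py '{"plan": [[0.004,0,0,0,0,0,1],[0.008,0.001,0,0,0,0,1],[0.012,0.001,0,0,0,0,1],[0.016,0.001,0,0,0,0,1]]}'; python3 steer.py '{"plan": [[0.004,0,0,0,0,0,1],[0.009,0.001,0,0,0,0,1],[0.014,0.001,0,0,0,0,1],[0.019,0.0015,0,0,0,0,1],[0.024,0.002,0,0,0,0,1]]}'
```

```text
time_s: 38.2
position: [0.3818, -0.0201, 0.0165]
tcp_rot: [[0.972, 0.236, -0.001], [0.236, -0.972, 0.0], [-0.0, -0.0, -1.0]]
force: [1.3, 1.0, 0.7]
opening: 1.001
grasp_force: 0.0
time_s: 38.6
position: [0.3945, -0.0166, 0.0181]
tcp_rot: [[0.972, 0.234, -0.005], [0.234, -0.972, 0.001], [-0.004, -0.002, -1.0]]
force: [-7.9, -5.7, 4.2]
opening: 0.998
grasp_force: 4.9
time_s: 39.1
position: [0.4142, -0.0116, 0.0179]
tcp_rot: [[0.972, 0.237, -0.013], [0.237, -0.972, 0.003], [-0.012, -0.006, -1.0]]
force: [-9.7, -1.6, 4.2]
opening: 0.998
grasp_force: 6.1
```

```bash
python3 steer.py '{"plan": [[0.006,0.0005,0,0,0,0,1],[0.012,0.001,0,0,0,0,1],[0.018,0.0015,0,0,0,0,1],[0.024,0.002,0,0,0,0,1],[0.03,0.0025,0,0,0,0,1],[0.036,0.003,0,0,0,0,1],[0.042,0.0035,0,0,0,0,1],[0.048,0.004,0,0,0,0,1],[0.054,0.0045,0,0,0,0,1],[0.059,0.0048,0,0,0,0,1],[0.062,0.005,0,0,0,0,1],[0.062,0.005,0,0,0,0,1]]}'
python3 - <<'E'
from h import *
import pickle
st=telemetry.read_state();a=np.radians(8.9);X=np.array([np.sin(a),-np.cos(a)]);Y=np.array([np.cos(a),np.sin(a)]);O=np.array([.4976,-.0987])
P=st["position"][:2];print(np.round([(P-O)@X,(P-O)@Y],4))
E
```

```text
time_s: 40.3
position: [0.476, -0.0022, 0.0178]
tcp_rot: [[0.971, 0.237, -0.012], [0.237, -0.972, 0.002], [-0.011, -0.005, -1.0]]
force: [-9.0, -0.6, 5.1]
opening: 1.003
grasp_force: 5.5
[-0.0987 -0.0064]
```

```bash
python3 steer.py '{"plan": [[0.005,0.0004,0,0,0,0,1],[0.01,0.0008,0,0,0,0,1],[0.014,0.0011,0,0,0,0,1],[0.0165,0.0013,0,0,0,0,1],[0.0165,0.0013,0,0,0,0,1],[0.0165,0.0013,0,0,0,0,1]]}'
python3 steer.py '{"plan": [[-0.02,0,0,0,0,0,1],[-0.04,0,0,0,0,0,1],[-0.04,0,-0.05,0,0,0,1],[-0.04,0,-0.1,0,0,0,1],[-0.02,0,-0.15,0,0,0,1],[0.02,0,-0.2,0,0,0,1],[0.06,0,-0.25,0,0,0,1],[0.09,0,-0.3,0,0,0,1],[0.09,0,-0.35,0,0,0,1],[0.09,0,-0.36,0,0,0,1],[0.09,0,-0.36,0,0,0,1],[0.09,0,-0.36,0,0,0,1]]}'
python3 - <<'E'
from h import *
import pickle
st,c=grab("wrist","w7",90,20,320,240,2.5);pickle.dump((st,c),open("w7.pkl","wb"))
E
```

```text
time_s: 40.9
position: [0.4919, 0.0003, 0.0178]
tcp_rot: [[0.971, 0.237, -0.013], [0.237, -0.971, 0.002], [-0.012, -0.005, -1.0]]
force: [-9.2, -0.9, 5.5]
opening: 1.002
grasp_force: 5.8
time_s: 42.1
position: [0.5859, 0.0204, 0.3792]
tcp_rot: [[0.972, 0.236, 0.003], [0.236, -0.972, -0.001], [0.003, 0.001, -1.0]]
force: [-0.2, -0.4, -1.0]
opening: 1.003
grasp_force: 0.0
```

View pics/w7.png

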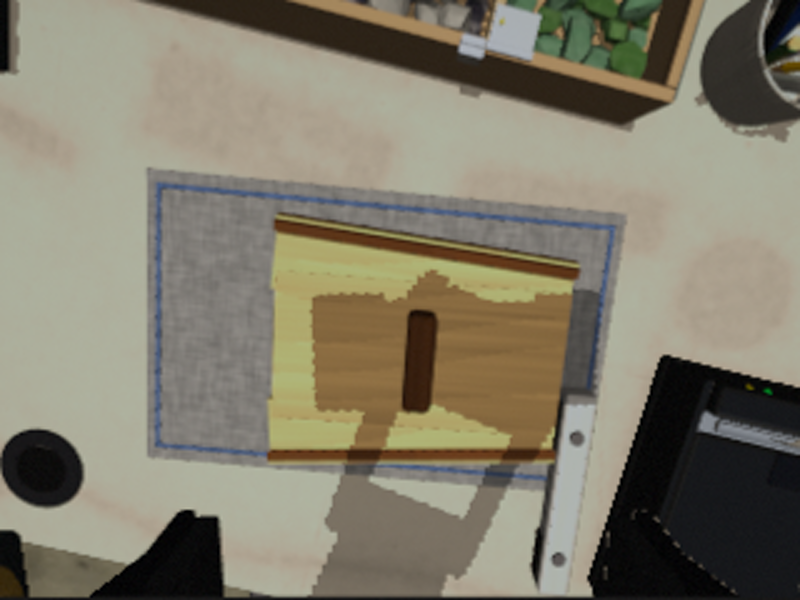

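Box rail corners are at (276,220), (579,268), (268,461), (553,462). Mat corners are at (149,168), (149,456), (625,214).

Run:
```python
from h import *
import pickle
st,c=pickle.load(open("w7.pkl","rb"));C=(90,20,2.5)
q=lambda u,z:w(c,u,z,C,st)[:2]
fl,nl,fr=q((149,168),.001),q((149,456),.001),q((625,214),.001)
m=(nl+fr)/2; f=lambda v:np.degrees(np.arctan2(v[1],v[0]))
print("mat",fl,nl,fr,np.linalg.norm(fl-nl),np.linalg.norm(fl-fr),"ctr",m,"angs",f(fl-nl),f(fl-fr)-90)
ang=np.radians((f(fl-nl)+f(fl-fr)-90)/2);Y=np.array([np.cos(ang),np.sin(ang)]);X=np.array([Y[1],-Y[0]])
for n,u,z in(("wf",(276,220),.051),("nf",(579,268),.051),("wn",(268,461),.051),("nn",(553,462),.051),("wf base?",(276,213),0.0),("nf base",(579,261),0),("stop face near",(540,590),.03),("stop far",(563,395),.03),("bar far",(423,311),.082),("bar near",(416,411),.082)):
    P=q(u,z);print(n,P,np.round([(P-m)@X,(P-m)@Y],4))
```

```text
mat [0.6466 0.2148] [0.4493 0.1856] [ 0.6928 -0.0989] 0.19944906617981442 0.3170837901880195 ctr [0.57105 0.04335] angs 8.418549207876362 8.377979609360693
wf [0.6361 0.119 ] [-0.0653  0.0754]
nf [ 0.6522 -0.0685] [0.1225 0.0639]
wn [0.4837 0.095 ] [-0.0639 -0.0789]
nn [ 0.5275 -0.0884] [ 0.124  -0.0623]
wf base? [0.6383 0.1283] [-0.0742  0.0789]
nf base [ 0.656  -0.0782] [0.1327 0.0663]
stop face near [ 0.4264 -0.1122] [ 0.1328 -0.1658]
stop far [ 0.569 -0.087] [ 0.1287 -0.0211]
bar far [0.6072 0.0202] [0.0282 0.0324]
bar near [0.5474 0.0098] [ 0.0297 -0.0283]
```

The box is centred within about 2 mm, square within 1°, still closed, and the robot is clear of everything. Handing in.

```bash
python3 -c "
from rig import bot, viewer, telemetry
print(bot.hand_in())"
```

```text
the job is handed in; nothing more can be done
None
```

The job is handed in: the red tin, agate and amethyst are packed flat, the lid is wedged tight (held against about 22 N), and the closed box lies centred across the mat's depth to about 2 mm and square to about 1°, after about 42 s of robot time (no verdict was returned).

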